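# Hook the return spring of a sewing-machine knee-lift unit

## Robot

A 6-joint arm with a two-finger parallel gripper is mounted at the origin on the work surface. World frame = base frame: x ahead of the robot, y to its left, z up, the work surface at z = 0. Lengths are in mm, angles in degrees, forces in N, time in s.
With the tool pointing down it reaches from about 300 to 850 mm from the base axis. Payload 4.2 kg.
Tool frame: the origin (TCP) lies between the finger pads; the fingertips stand ahead of it and the grasp point (between the pads) lies 8 mm behind it (env.tip_reach is the x of the fingertips in the tool frame, in mm); x points along the fingers, y is the direction in which the jaws open and shut, and the axes are right-handed (so a half turn about x gives the same grasp; the last joint's range is limited). The gripper opens to 91 mm and grips with 3 to 60 N. Pads are 32 mm wide; open, the fingers measure 118 mm over their backs; the gripper's body (76 mm by 178 mm) begins 60 mm behind the grasp point.
Start: joints at [70.474, 18.312, 89.639, -0, 72.044, -1.146], TCP at [181.315, 545.68, 224.976] pointing down, gripper open.
Joint ranges: [-177.97, 177.97], [-48.28, 115.42], [12.27, 149.76], [-77.06, 257.06], [2.81, 150.46], [-146.56, 146.56]. Speed limits (degrees/s): [147.25, 147.25, 180, 180, 180, 180].

## Interface

Orientations are given as [roll, pitch, yaw] about the fixed x, y, z axes, in that order (R = Rz(yaw) Ry(pitch) Rx(roll)).
In Python, from workcell import env, cams gives the robot as it stands.
- The arm moves only by the tool arm_command, never from a script. Its argument "deltas" is a list of rows, each a list of 3 entries, a list of its own where there are three numbers: the opening, from 0 (shut) to 1 (fully open), then the shift along the world's x, y, z in mm, then the turn about the world's z in rad. A call has 1 to 20 rows; each row is the pose to reach, as a shift and turn from the pose commanded when the call began; what a row does not reach only later rows make up. A row lasts 1/10 s, in which the tool goes at most 50 mm and 8.59 degrees, less where a joint would pass 70% of its speed; a pose out of reach is approached as far as the arm can. A call with a gripper value outside its range is refused whole. The fingers move at their own pace and stop on an object; "grip_force" is the grip in N (left out, the last holds). Time passes only in rows, so rows that repeat a pose let the fingers close. It gives the time, the measured TCP pose, the force and the opening at its end, in the units of the state.
- env.state(): the state, without advancing time (a new reading comes with each control period).
- cams.grab_frame(name): name is "scene" or "top" or "wrist"; returns a dict with "img" (480x640x3 uint8, red, green, blue), "K" (3x3 intrinsics, pixels), "dist" ([k1, k2, p1, p2, k3] as OpenCV has them; the pictures are not rectified), "rvec" (rotation vector, rad) and "tvec" (3), from world to camera coordinates, as OpenCV has them. Camera axes: x right, y down, z forward; pixel columns grow to the right and rows downward; lengths in mm; the calibration is good to about 2 mm. A picture is of the moment at which its call begins. There is no depth.
- env.job_done(): hands the job in, once; it reports no verdict.
Trained networks look in a picture, given as the dict that the camera call returned (one of the last four; its "shot" number tells which), for a name from the list of things; names that differ only in an ending like _2 or _b are one class to them, and where a whole thing is asked for, a point or a joint stands for the part that bears it (a point fixed in the world has none). Each returns a list of dicts, best first, with "conf" (0 to 1); they miss things now and then, are a little off and sometimes report something else, mostly with a low value. They report only what shows in the picture. A call takes as long as a camera call. They do not tell look-alikes from the thing itself.
- cams.silhouettes(picture, name): "region" (480x640 bool, what is visible of it) and "centre" ([column, row] in pixels, amid what is visible of it).
The state is a dict: "time_s": time; "qpos": joint angles; "qvel": joint speeds; "effort": joint torques, N m; "ee_pos": TCP position; "ee_rot": TCP orientation; "force": force on the tool from outside, world axes, zero at the start; "torque": the same for the moment, N m; "gripper_width": finger opening in mm.
Only numpy, scipy, OpenCV 4.12 (cv2) and the standard library are available. Lean on these libraries where they do the work, as an engineer would, in place of code of your own. Each camera call takes 0.05 s, during which the arm holds its last target.

## Task

Fit the loose return spring of the knee-lift unit: take the green spring puller from its wooden stand, put its pin into the red ring at the spring's end, stretch the spring just far enough to bring the hook round the brass anchor post, and ease it back gently until the hook is seated on the post under the spring's own pull. Then put the puller back in its stand, upright and fully down. Do not overstretch the spring, let it snap, force the post or touch the spring with the gripper, and leave the other things on the table where they are.

Things in the scene. Friction and masses are not known exactly. Their poses are not given: they have to be found in the camera images.
- puller: Spring puller: green square handle 24 x 24 mm, 52 mm tall, with a steel pin of 7 mm diameter straight down 28 mm from its underside (last 4 mm tapering to 3 mm). 90 g. Origin: centre of the handle's underside; z up the handle, x and y square to its faces. It starts upright in its stand. Gripped firmly low on the handle it holds the pull, leaning a little in the fingers.
- stand: Wooden stand 90 x 90 mm, 40 mm tall, fixed, with one hole of 14 mm diameter, 34 mm deep, in the middle of its top. Origin: centre of its underside; the puller standing home has its origin 40 mm straight above this.
- unit: Knee-lift unit: grey base plate 110 x 280 mm, 10 mm thick, fixed to the table. Origin: centre of the plate's underside, z up. In this frame the spring's pivot stands at x 0, y -90 mm; the rocker shaft lies across the -y end, up to 51 mm tall. The brass anchor post stands near the other end, at about x 0, y +65 mm (see post_nominal).
- spring_pivot (a point): The pin on which the spring's fixed end turns freely (level, about the vertical); 38 mm above the table.
- spring: The spring: coil of 17 mm diameter, level, 38 mm above the table. Origin on the pivot; y points along the spring to its hook end, z up. It turns easily about the pivot and stretches along y, never up or down. Pull: 1.5 N at first plus 0.15 N per mm of stretch. At the start it lies slack, swung 0.22 to 0.45 rad to the unit's -x side of the line to the post.
- hook: End piece of the spring, dark steel wire 5 mm thick plus the red ring; same axes as spring, its origin is no useful point. The hook is a U closed at the far (+y) end: long shank on the -x side, round bend, short lip on the +x side reaching back 12.5 mm from hook_seat. Gap inside 11 mm. The post enters from the +x side, through the mouth, 30 mm long, between lip end and coil.
- hook_seat (a point): Centre of the hook's round bend, where the post's axis comes to lie (within 1.5 mm) when the hook is seated. 120 mm from the pivot when the spring is slack. For the lip to pass the post it must be 17 mm further from the pivot than the post is (180 mm always suffices); above 205 mm the spring is overstretched. Seated, the pull on the post is 5 to 8 N.
- pull_ring (a point): Centre of the red ring for the puller's pin, 17 mm beyond hook_seat on the spring's line. Hole 12 mm across, wire 5 mm thick, level, 38 mm above the table, open above and below (28 mm free down to the base plate).
- oil_bottle: Bystander: pale see-through bottle with red cap, 42 mm diameter, 95 mm tall; origin at the centre of its underside.
- thread_spool: Bystander: blue spool, 40 mm diameter, 50 mm tall; origin at the centre of its underside.
- pin_pot: Bystander: orange pin holder, 58 mm diameter, about 40 mm tall; origin at the centre of its underside.
- scissors: Bystander: scissors with green handles lying flat, 195 mm long, up to 12 mm tall; origin near the rivet, x along the blades.
- post_nominal (a point): Middle of the post's adjuster, 38 mm above the table, 155 mm from the pivot at unit x 0, y +65 mm. The brass post is clamped off this point, differently each time and not measured: up to 10 mm either way in unit x, 7.5 mm in unit y. See or feel where it is. Post: upright pin, 8 mm diameter, with a 16 mm flange 43 to 46 mm above the table, so the hook can come onto it only from the side.
There are look-alikes about, which are no part of the job. Several things have the shape of the puller; the one meant has the colours described above.

How it is judged (in metres and radians):
On the way, in this order (a step that is already met when the one before it is completed fails the run):
1. the puller's pin is in the ring and carries the stretched spring (contact force between puller and hook above 3 N and distance between spring_pivot and hook_seat above 0.17 m and horizontal distance between puller and pull_ring below 0.012 m), for 0.1 s.
2. the hook is seated on the post and the post carries the spring's pull (distance between spring_pivot and hook_seat between 0.143 and 0.163 m and contact force between hook and unit above 3 N), for 0.2 s.
At the end, for the whole second after the job is handed in: The hook's bend lies on the post: hook seat 143 to 163 mm from the pivot, pressing on the post (part of the unit) with over 3 N; the puller stands released and at rest in its stand, within 8 mm of its middle, handle within 3 mm of its top, tilted under 0.1 rad (all of step 2 and horizontal distance between puller and stand below 0.008 m and z of puller in the frame of stand below 0.043 m and angle between puller's own z axis and vertical below 0.1 rad and linear speed of puller below 0.02 m/s); the robot touches nothing.
It fails at once if the spring is overstretched (hook seat more than 205 mm from the pivot) or its end piece forced by the puller (more than 16 N) (distance between spring_pivot and hook_seat above 0.205 m or contact force between puller and hook above 16 N).
It fails at once if the spring is let snap (end piece faster than 0.3 m/s) (linear speed of hook above 0.3 m/s).
It fails at once if the post is forced by the hook (more than 14 N) (contact force between hook and unit above 14 N).
It fails at once if the gripper or arm touches the spring (more than 1 N) (contact force between any of the fingers, the arm and spring above 1 N).
It fails at once if a bystander is pushed more than 30 mm (distance of any of oil_bottle, thread_spool, pin_pot, scissors from where it was at the start of the episode above 0.03 m).
It also fails if it takes over 72 s, if anything falls off the work surface, if the arm or the gripper's body presses on something with over 40 N, if the wrist force passes 120 N, or if a joint passes its speed limit or range.

## Working session

There is one attempt and no reset: what is moved stays moved. The work goes in short steps, Python scripts to look and compute and a tool call to move; the robot and the scene stay as the last step left them, time stands still between calls to the robot, and variables do not carry over. Pictures are saved under pics/ and viewed, and the job is handed in when it is done.

Besides the shell and the picture viewer there is one more tool, called after "Emit:" in YAML: its name, and indented under it one key for each argument. arm_command: Moves the arm, as the interface text tells. Its arguments: {"type":"object","properties":{"deltas":{"type":"array","items":{"type":"array"}},"grip_force":{"type":"number"}},"required":["deltas"]}

```bash
ls; mkdir -p pics
python3 - <<'E'
from workcell import env, cams
import cv2
print(env.state(), env.tip_reach)
for n in ("scene","top","wrist"):
    f=cams.grab_frame(n); cv2.imwrite(f"pics/{n}0.png",f["img"][:,:,::-1]); print(n,f["K"].tolist(),f["dist"],f["rvec"],f["tvec"])
E
```

```text
pics
{'time_s': 0.0, 'qpos': array([ 7.04735620e+01,  1.83506580e+01,  8.97066541e+01, -8.53146289e-04,
        7.20439027e+01, -1.14797079e+00]), 'qvel': array([-0.09906035, -0.00830373, -0.01290784, -0.01617022,  0.03680258,
        0.00568578]), 'effort': array([-3.82717781e-04, -4.12465274e+01, -2.31973207e+01,  7.27200997e-02,
        4.57465067e-02, -1.31338952e-04]), 'ee_pos': array([181.15226937, 545.2015067 , 224.1284434 ]), 'ee_rot': array([ -90.68881717,   89.89878196, -109.06702063]), 'force': array([-0.82322048,  0.04147742, -0.50335771]), 'torque': array([0.05525157, 0.01037336, 0.01109586]), 'gripper_width': 90.79332950850284} 11.0
scene [[483.44888455149885, 0.0, 318.8989243704119], [0.0, 483.44888455149885, 236.17545777650435], [0.0, 0.0, 1.0]] [0.03222082 0.         0.         0.         0.        ] [ 1.35993792  2.41840324 -0.70320734] [ 299.95285021 -346.12913911 1299.1318684 ]
top [[465.75991820915823, 0.0, 323.9728018987576], [0.0, 465.75991820915823, 239.35982936994805], [0.0, 0.0, 1.0]] [-0.06489999  0.          0.          0.          0.        ] [ 2.15125616 -2.13155087  0.17229358] [-13.65135207 536.3584005  998.53157179]
wrist [[385.92187384594354, 0.0, 321.3990627487338], [0.0, 385.92187384594354, 232.6829910555952], [0.0, 0.0, 1.0]] [0.01553673 0.         0.         0.         0.        ] [-2.33806367 -1.68978438 -0.25413493] [-574.31009428  -34.1299604   393.30514053]
```

View pics/scene0.png

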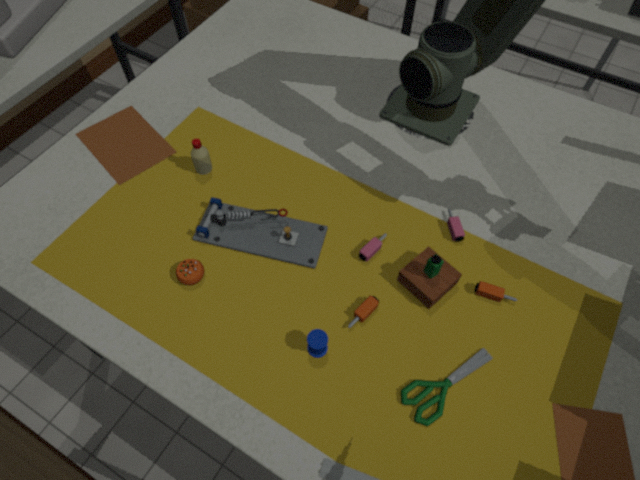

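View pics/top0.png

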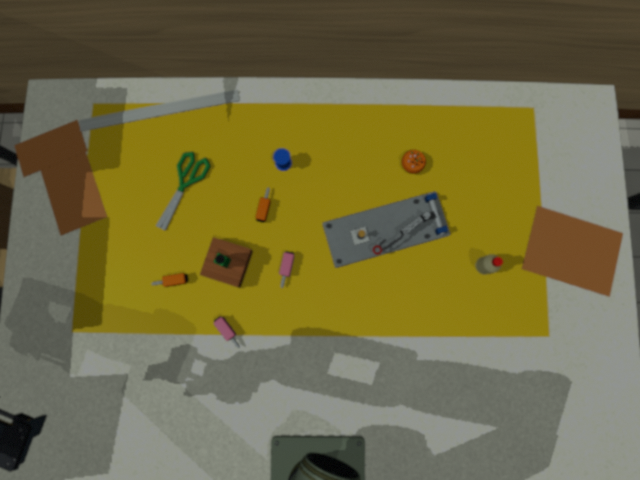

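View pics/wrist0.png

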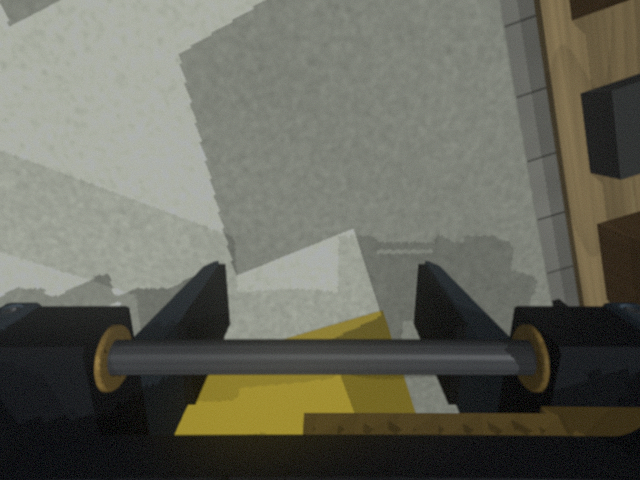

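```bash
cat > h.py <<'E'
import numpy as np, cv2
from workcell import env, cams
def RT(f):
    return cv2.Rodrigues(np.array(f["rvec"],float))[0], np.array(f["tvec"],float).reshape(3)
def proj(f,P):
    return cv2.projectPoints(np.array(P,float).reshape(-1,1,3),np.array(f["rvec"],float),np.array(f["tvec"],float),f["K"],f["dist"])[0].reshape(-1,2)
def back(f,px,z):
    R,t=RT(f); u=cv2.undistortPoints(np.array(px,float).reshape(-1,1,2),f["K"],f["dist"]).reshape(-1,2)
    d=np.c_[u,np.ones(len(u))]@R; c=-R.T@t
    s=(z-c[2])/d[:,2]; return c+d*s[:,None]
def tri(fs,pxs):
    A=np.zeros((3,3));b=np.zeros(3);L=[]
    for f,p in zip(fs,pxs):
        R,t=RT(f);u=cv2.undistortPoints(np.array(p,float).reshape(1,1,2),f["K"],f["dist"]).reshape(2)
        d=R.T@np.r_[u,1];d/=np.linalg.norm(d);c=-R.T@t;M=np.eye(3)-np.outer(d,d);A+=M;b+=M@c;L.append((c,M))
    X=np.linalg.solve(A,b);return X,[np.linalg.norm(M@(X-c)) for c,M in L]
def crop(f,name,x0,y0,w,h,s):
    im=f["img"][y0:y0+h,x0:x0+w,::-1]; cv2.imwrite("pics/"+name,cv2.resize(im,None,fx=s,fy=s,interpolation=cv2.INTER_CUBIC))
E
python3 - <<'E'
from h import *
t=cams.grab_frame("top");s=cams.grab_frame("scene")
for n in ["puller","stand","unit","spring","hook","pull_ring","hook_seat","spring_pivot","oil_bottle","thread_spool","pin_pot","scissors"]:
    for nm,f in(("top",t),("scene",s)):
        for d in cams.silhouettes(f,n): print(n,nm,round(d["conf"],2),np.round(d["centre"],1),d["region"].sum())
crop(t,"t1.png",310,180,150,100,5)
crop(s,"s1.png",180,180,160,100,5)
crop(t,"t2.png",190,225,80,70,8)
E
```

```text
puller top 0.78 [226.6 325.8] 319
puller top 0.61 [263.1 209.4] 271
puller top 0.55 [286.6 267.8] 291
puller top 0.46 [220.3 260.4] 159
puller scene 0.59 [371.2 248.8] 321
puller scene 0.56 [492.  290.4] 475
puller scene 0.54 [454.8 228.6] 344
stand top 0.94 [228.6 270. ] 1604
stand top 0.27 [390.9 243.5] 33
stand scene 0.97 [427.2 275.5] 1980
unit top 0.89 [387.  231.9] 5475
unit scene 0.8 [265.4 232.4] 5697
spring top 0.8 [406.4 226.6] 264
spring scene 0.89 [240.8 212.7] 247
hook top 0.6 [379.1 245.2] 81
hook scene 0.53 [273.4 212.5] 92
pull_ring top 0.54 [396.5 241.4] 134
pull_ring scene 0.71 [425.1 279.6] 1875
pull_ring scene 0.7 [271.4 208.6] 177
hook_seat top 0.73 [384.1 247. ] 149
hook_seat scene 0.44 [278.2 210. ] 41
spring_pivot top 0.77 [406.1 228.5] 262
spring_pivot scene 0.64 [247.  211.8] 411
spring_pivot scene 0.32 [199.1 158.2] 543
oil_bottle top 0.58 [489.7 264. ] 402
oil_bottle scene 0.91 [200.8 157.5] 512
oil_bottle scene 0.43 [432.7 266.5] 316
thread_spool top 0.81 [281.6 159.9] 330
thread_spool scene 0.84 [314.2 342.3] 529
thread_spool scene 0.39 [272.3 206.4] 197
pin_pot top 0.89 [412.4 163.4] 500
pin_pot top 0.17 [184.9 180.2] 976
pin_pot scene 0.97 [193.2 273.2] 565
pin_pot scene 0.31 [262.6 233.6] 5644
scissors top 0.69 [184.9 176.8] 1084
scissors scene 0.77 [435.6 384.3] 1823
```

View pics/t1.png

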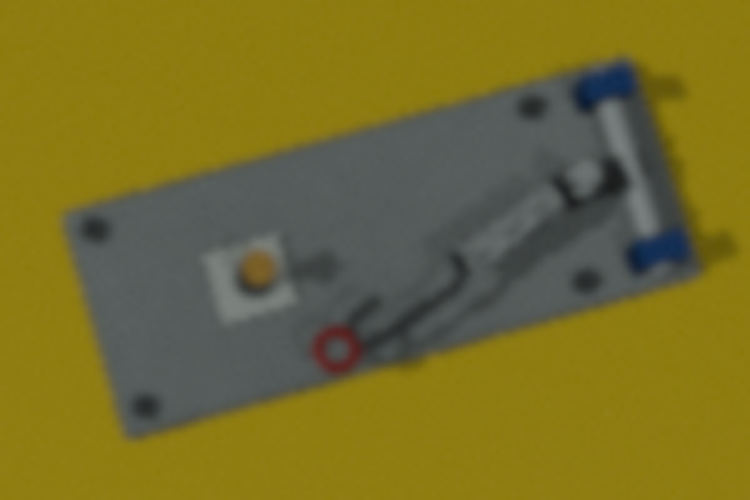

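View pics/s1.png

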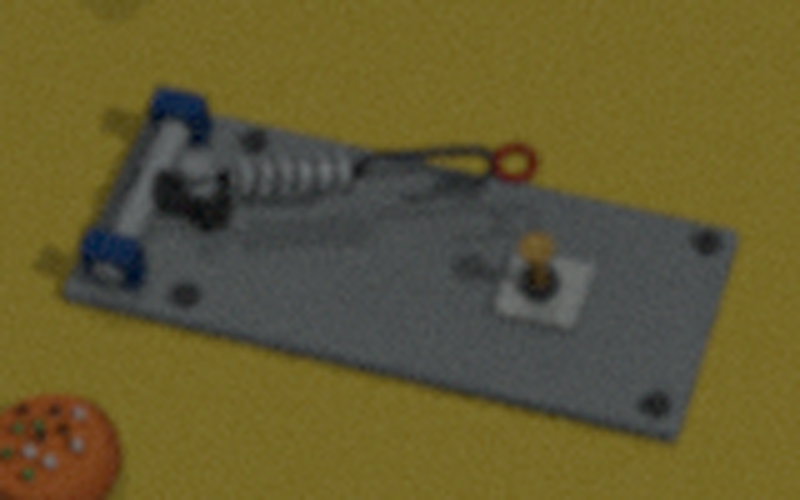

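View pics/t2.png

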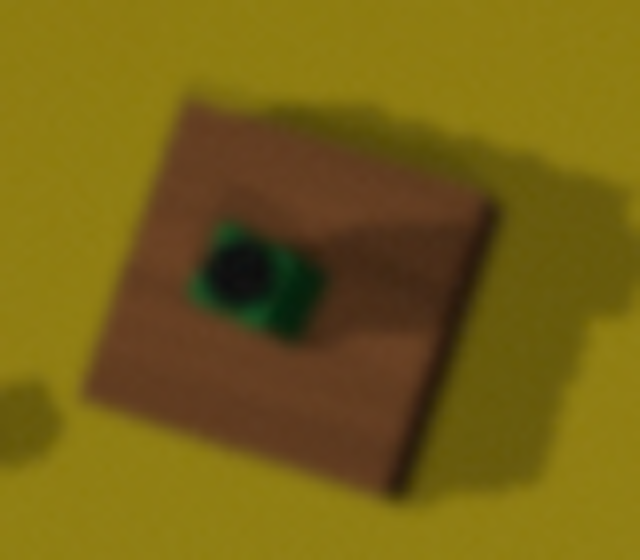

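Run:
```python
from h import *
t=cams.grab_frame("top");s=cams.grab_frame("scene")
def T(l,o,k): return (np.array(l,float)+.5)/k-.5+np.array(o)
R,tt=RT(t);print("topcam",-R.T@tt); R,tt=RT(s);print("scenecam",-R.T@tt)
c=back(t,T([(65,213),(628,58),(703,270),(130,438)],(310,180),5),10);print("unit top",c.round(1), c.mean(0).round(1))
d1=c[0]-c[1];d2=c[3]-c[2];print(np.linalg.norm(d1),np.linalg.norm(d2),np.linalg.norm(c[0]-c[3]),np.linalg.norm(c[1]-c[2]),np.degrees(np.arctan2(d1[1]+d2[1],d1[0]+d2[0]))-90)
c=back(s,T([(170,88),(735,232),(676,438),(65,295)],(180,180),5),10);print("unit sc",c.round(1),c.mean(0).round(1))
print("flange",back(t,T([(259,267)],(310,180),5),46),back(s,T([(537,245)],(180,180),5),46), tri([t,s],[T([(259,267)],(310,180),5)[0],T([(537,245)],(180,180),5)[0]]))
print("ring",back(t,T([(337,350)],(310,180),5),38),back(s,T([(516,162)],(180,180),5),38), tri([t,s],[T([(337,350)],(310,180),5)[0],T([(516,162)],(180,180),5)[0]]))
c=back(t,T([(190,98),(495,205),(400,495),(85,395)],(190,225),8),40);print("stand",c.round(1),c.mean(0).round(1));
for i in range(4):
  d=c[(i+1)%4]-c[i];print(np.linalg.norm(d),np.degrees(np.arctan2(d[1],d[0])))
print("cap",back(t,T([(240,272)],(190,225),8),92))
crop(s,"s2.png",390,235,80,80,8)
```

```text
topcam [ 373.84089673   -5.63014501 1070.11367548]
scenecam [1004.64556455  254.15481058  907.53144666]
unit top [[ 581.8   -5.3   10. ]
 [ 658.9 -269.8   10. ]
 [ 557.9 -301.9   10. ]
 [ 477.4  -35.9   10. ]] [ 569.  -153.2   10. ]
275.5656318785046 277.8725290817244 108.7644891653171 105.99257230437694 16.543658549486793
unit sc [[ 548.2 -303.5   10. ]
 [ 480.8  -39.2   10. ]
 [ 583.9   -6.9   10. ]
 [ 662.1 -272.6   10. ]] [ 568.8 -155.5   10. ]
flange [[551.03187123 -92.13883259  46.        ]] [[551.5851016  -96.16946002  46.        ]] (array([551.6451022 , -93.77800459,  47.34557945]), [np.float64(1.9247387008384815), np.float64(1.9247387008385228)])
ring [[ 515.04713118 -127.64935187   38.        ]] [[ 515.53045499 -131.36117019   38.        ]] (array([ 515.65066219, -129.11345175,   39.22950476]), [np.float64(1.761014507473224), np.float64(1.7610145074731862)])
stand [[540.2 240.   40. ]
 [510.8 153.   40. ]
 [429.8 176.7  40. ]
 [456.4 265.6  40. ]] [484.3 208.8  40. ]
91.80142385323467 -108.70819337486327
84.40553283927628 163.68286897246074
92.74061287686565 73.30914296578631
87.63645315176271 -16.982143242902026
cap [[485.30455436 212.14325213  92.        ]]
```

View pics/s2.png

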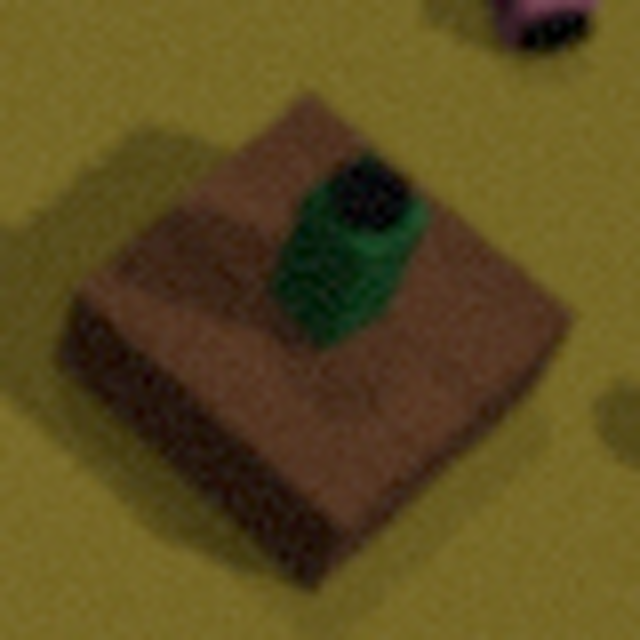

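Run:
```python
from h import *
f=cams.grab_frame("wrist");R,t=RT(f);c=-R.T@t;print("cam",c,"fwd",R[2],"right",R[0],"down",R[1])
print(proj(f,[[181,545,213]]))
print(env.state()["time_s"])
```

```text
cam [100.6933176  572.74212404 385.1004886 ] fwd [ 0.28199146 -0.09396418 -0.95480445] right [ 3.14107902e-01  9.49387059e-01 -6.62576909e-04] down [ 0.90654125 -0.29972478  0.29723394]
[[319.36454444 293.70145204]]
1.6
```

Emit:
arm_command:
  deltas:
    - [1,[35,-40,0],0]
    - [1,[70,-78,0],0]
    - [1,[105,-116,0],0]
    - [1,[140,-155,0],0]
    - [1,[175,-194,0],0]
    - [1,[210,-232,0],0]
    - [1,[245,-270,0],0]
    - [1,[275,-303,0],0]
    - [1,[295,-325,0],0]
    - [1,[304,-335,0],0]
    - [1,[304,-335,0],0]
    - [1,[304,-335,0],0]

```text
time_s: 2.8
ee_pos: [484.6, 211.3, 224.9]
ee_rot: [161.9, 89.9, 143.5]
force: [-0.5, 0.1, -0.5]
gripper_width: 91.1
```

Run:
```python
from h import *
f=cams.grab_frame("wrist");cv2.imwrite("pics/w1.png",f["img"][:,:,::-1])
R,t=RT(f);print(-R.T@t, env.state()["ee_pos"],env.state()["ee_rot"])
```

```text
[404.12944889 238.3078168  385.08471362] [484.36088552 211.70356391 224.95658207] [159.00793332  89.94579898 140.69239933]
```

View pics/w1.png

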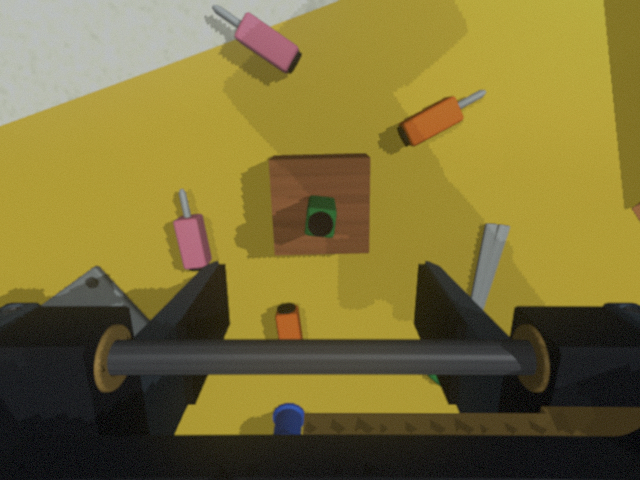

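Run:
```python
from h import *
f=cams.grab_frame("wrist");crop(f,"w1c.png",260,140,120,120,5)
```

```text
(no output)
```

View pics/w1c.png

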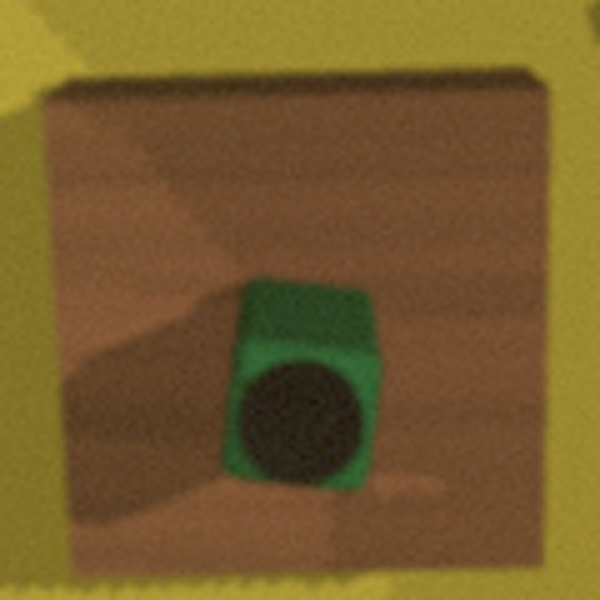

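Run:
```python
from h import *
f=cams.grab_frame("wrist")
T=lambda l:(np.array(l,float)+.5)/5-.5+np.array((260,140))
c=back(f,T([(238,340),(380,352),(358,492),(223,475)]),92);print(c.round(1),c.mean(0).round(1))
for i in range(4):
  d=c[(i+1)%4]-c[i];print(round(np.linalg.norm(d),1),np.degrees(np.arctan2(d[1],d[0])).round(1))
print(back(f,T([(300,422)]),92))
c=back(f,T([(45,98),(550,92),(543,565),(75,578)]),40);print("stand",c.round(1),c.mean(0).round(1))
for i in range(4):
  d=c[(i+1)%4]-c[i];print(round(np.linalg.norm(d),1),np.degrees(np.arctan2(d[1],d[0])).round(1))
s=env.state();from scipy.spatial.transform import Rotation as Ro
print(Ro.from_euler("xyz",s["ee_rot"],degrees=True).as_matrix().round(3),s["ee_pos"])
```

```text
[[467.2 206.   92. ]
 [476.  226.5  92. ]
 [496.8 216.2  92. ]
 [487.4 196.6  92. ]] [481.9 211.3  92. ]
22.2 66.8
23.2 -26.3
21.7 -115.7
22.2 155.0
[[482.89050647 211.04772387  92.        ]]
stand [[426.3 182.   40. ]
 [453.2 267.1  40. ]
 [538.2 241.2  40. ]
 [512.9 155.7  40. ]] [482.7 211.5  40. ]
89.2 72.5
88.9 -16.9
89.2 -106.5
90.5 163.1
[[-0.     0.313  0.95 ]
 [ 0.     0.95  -0.313]
 [-1.     0.    -0.   ]] [484.30480728 211.91618337 225.06142973]
```

Emit:
arm_command:
  deltas:
    - [1,[-3,0,-30],-0.113]
    - [1,[-3,0,-70],-0.113]
    - [1,[-3,0,-105],-0.113]
    - [1,[-3,0,-135],-0.113]
    - [1,[-3,0,-155],-0.113]
    - [1,[-3,0,-165],-0.113]
    - [1,[-3,0,-170],-0.113]
    - [1,[-3,0,-170],-0.113]
  grip_force: 45

```text
time_s: 3.75
ee_pos: [482.3, 211.2, 55.2]
ee_rot: [64.3, 90.0, 39.5]
force: [0.3, 0.2, 0.1]
gripper_width: 91.1
```

Run:
```python
from h import *
f=cams.grab_frame("wrist");cv2.imwrite("pics/w2.png",f["img"][:,:,::-1])
```

```text
(no output)
```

View pics/w2.png

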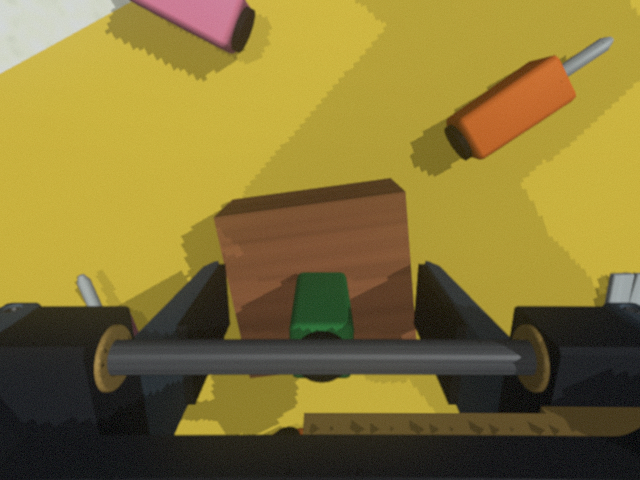

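The wrist view shows the green handle centred between the fingers at about (322,310), square to the jaws. I close the jaws.

Emit:
arm_command:
  deltas:
    - [0.2,[0,0,0],0]
    - [0.15,[0,0,0],0]
    - [0.1,[0,0,0],0]
    - [0,[0,0,0],0]
    - [0,[0,0,0],0]
    - [0,[0,0,0],0]
    - [0,[0,0,0],0]
    - [0,[0,0,0],0]
    - [0,[0,0,0],0]

```text
time_s: 4.7
ee_pos: [482.3, 210.7, 54.9]
ee_rot: [141.6, 90.0, 116.8]
force: [-0.3, 0.8, -0.9]
gripper_width: 23.6
```

Emit:
arm_command:
  deltas:
    - [0,[0,0,15],0]
    - [0,[0,0,40],0]
    - [0,[0,0,75],0]
    - [0,[0,-15,105],0.1]
    - [0,[4,-50,110],0.22]
    - [0,[8,-92,110],0.34]
    - [0,[12,-134,110],0.46]
    - [0,[17,-176,110],0.58]
    - [0,[21,-218,110],0.68]
    - [0,[25,-258,110],0.72]
    - [0,[28,-293,110],0.72]
    - [0,[31,-320,110],0.72]
    - [0,[33,-335,105],0.72]
    - [0,[33,-339,95],0.72]
    - [0,[33,-339,85],0.72]
    - [0,[33,-339,75],0.72]
    - [0,[33,-339,70],0.72]
    - [0,[33,-339,70],0.72]
    - [0,[33,-339,70],0.72]

```text
time_s: 6.6
ee_pos: [515.5, -127.7, 125.0]
ee_rot: [45.2, 90.0, 61.6]
force: [-0.8, -0.3, -0.5]
gripper_width: 23.9
```

Run:
```python
from h import *
t=cams.grab_frame("top");s=cams.grab_frame("scene");f=cams.grab_frame("wrist")
cv2.imwrite("pics/w3.png",f["img"][:,:,::-1])
crop(t,"t3.png",310,180,150,100,5)
crop(s,"s3.png",180,120,160,120,5)
print(env.state()["ee_pos"],env.state()["ee_rot"],env.state()["qpos"])
```

```text
[ 515.68361484 -128.16565594  125.45549497] [-25.06353702  89.94162431  -8.64561533] [-1.52014101e+01  1.92731503e+01  1.03823545e+02  7.96084089e-03
  5.68453107e+01 -1.21623682e+02]
```

View pics/w3.png

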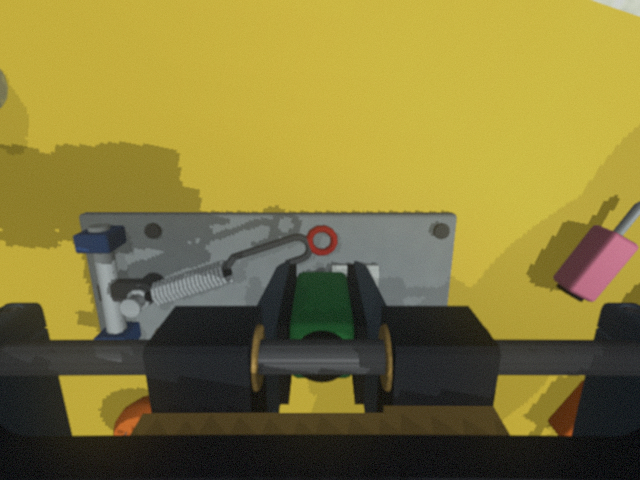

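View pics/t3.png

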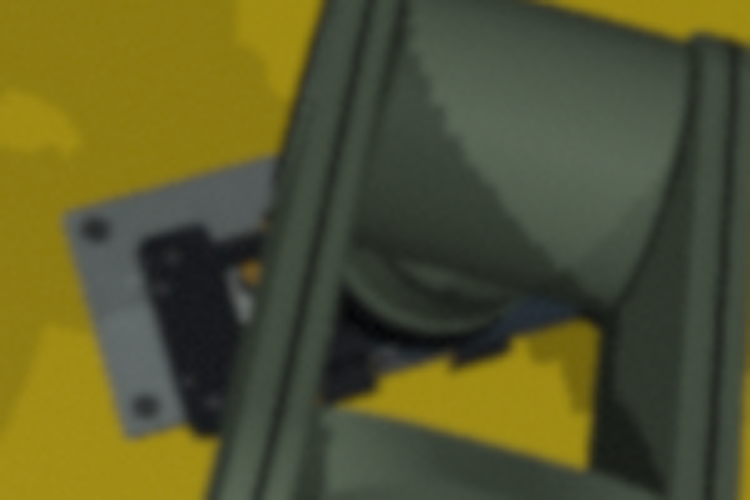

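View pics/s3.png

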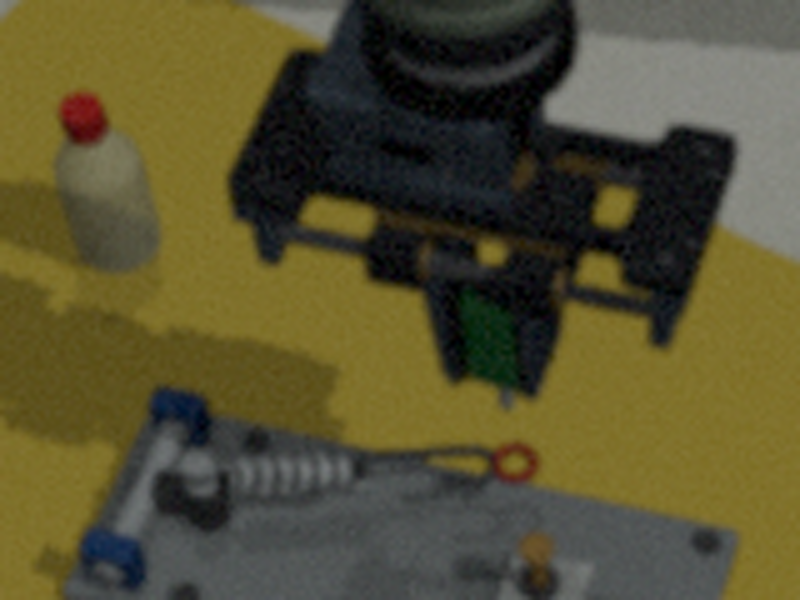

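Run:
```python
from h import *
f=cams.grab_frame("wrist");s=cams.grab_frame("scene")
print("ring",back(f,[(321.5,240.3)],38))
c=back(f,[(81,212.5),(455.5,212.5)],10);print(c)
d=c[1]-c[0];L=np.linalg.norm(d);th=np.arctan2(d[1],d[0])-np.pi/2;print(L,np.degrees(th))
m=c.mean(0)[:2]+55*np.array([np.cos(th),np.sin(th)]);print("unit",m,"pivot",m+90*np.array([np.sin(th),-np.cos(th)]))
print("pivotcap",back(f,[(132,302)],50),back(f,[(132,302)],46))
e=env.state()["ee_pos"];print(e,"tip wrist",proj(f,[[e[0],e[1],82]]),"tip scene pred",(proj(s,[[e[0],e[1],82]])-[180,120])*5+2)
print("scene ring pred",(proj(s,[[515,-128,38]])-[180,120])*5+2)
crop(f,"w3c.png",70,190,330,160,2.4)
crop(f,"w3d.png",260,200,160,120,5)
```

```text
ring [[ 513.28311193 -128.43326035   38.        ]]
[[ 551.72075402 -300.74421076   10.        ]
 [ 473.6449983   -37.63053984   10.        ]]
274.4533247361008 16.52761008564126
unit [ 565.41042798 -153.54112081] pivot [ 591.01338987 -239.82256923]
pivotcap [[ 587.84742733 -239.6800691    50.        ]] [[ 590.45964915 -241.17666512   46.        ]]
[ 515.57289869 -128.31680786  125.4169092 ] tip wrist [[320.45213897 268.49824016]] tip scene pred [[515.80640636 405.00925159]]
scene ring pred [[523.039279   464.40787134]]
```

View pics/w3d.png

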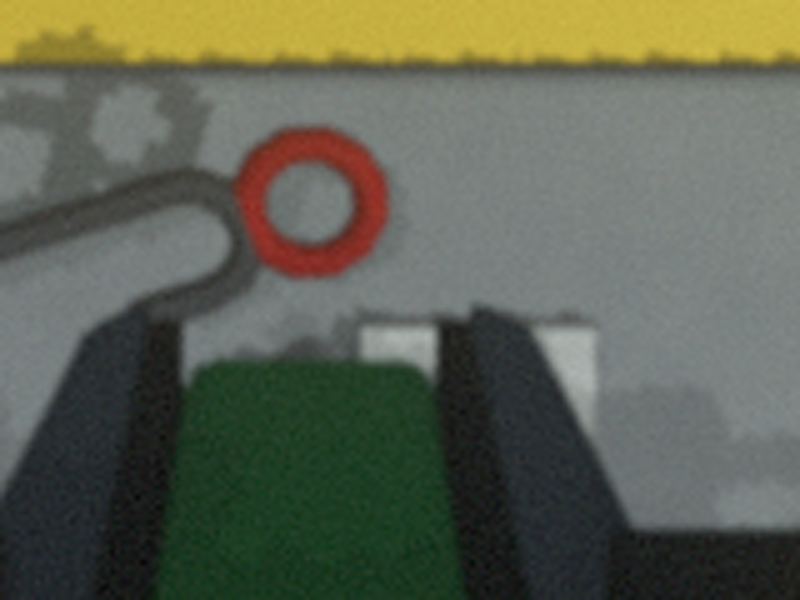

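View pics/w3c.png

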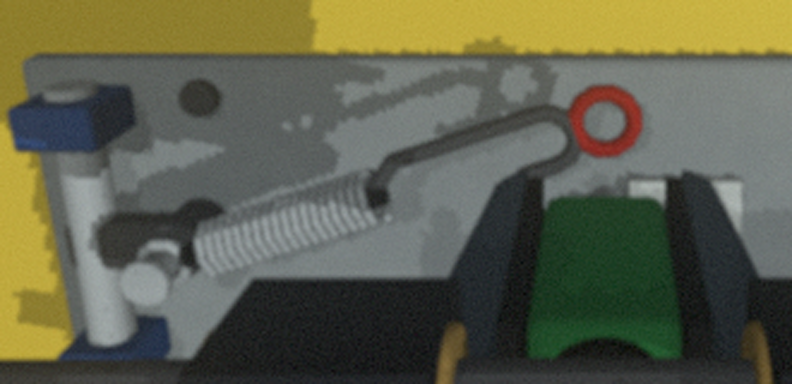

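Run:
```python
from h import *
s=cams.grab_frame("scene")
T=lambda l:(np.array(l,float)+.5)/5-.5+np.array((180,120))
b=T([(507,406)])-proj(s,[[515.5,-128.2,82]])
print(b,back(s,T([(516,462.5)])-b,38), "flange",back(s,T([(537,545)])-b,46))
crop(s,"s4.png",255,180,60,50,12)
```

```text
[[-1.82616697  0.19863935]] [[ 513.21276239 -128.07694881   38.        ]] flange [[549.13006758 -93.12159076  46.        ]]
```

View pics/s4.png

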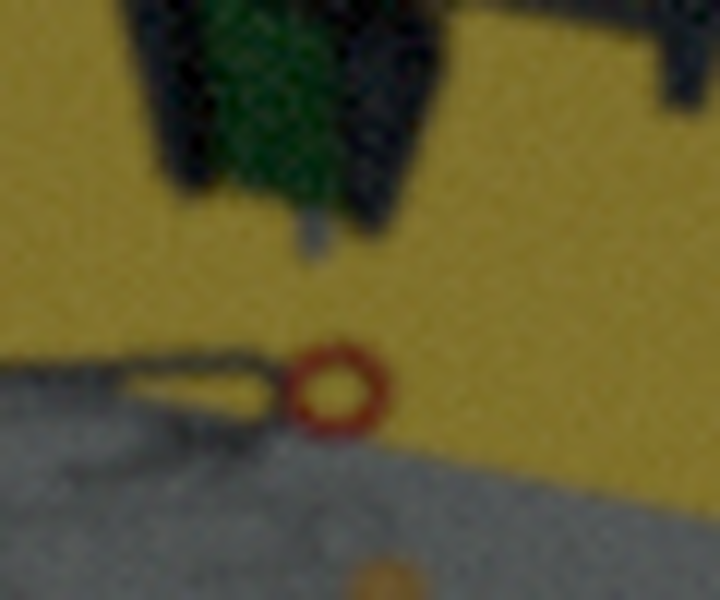

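Emit:
arm_command:
  deltas:
    - [0,[-2,0,-10],0]
    - [0,[-2,0,-20],0]
    - [0,[-2,0,-30],0]
    - [0,[-2,0,-36],0]
    - [0,[-2,0,-36],0]

```text
time_s: 7.4
ee_pos: [512.5, -128.1, 87.5]
ee_rot: [146.7, 89.8, 163.1]
force: [-0.0, -0.4, -0.1]
gripper_width: 23.8
```

Run:
```python
from h import *
s=cams.grab_frame("scene");crop(s,"s5.png",255,180,60,50,12)
f=cams.grab_frame("wrist");crop(f,"w5.png",240,180,160,120,5)
print(env.state()["ee_pos"])
```

```text
[ 513.37741741 -128.33141128   88.7523154 ]
```

View pics/s5.png

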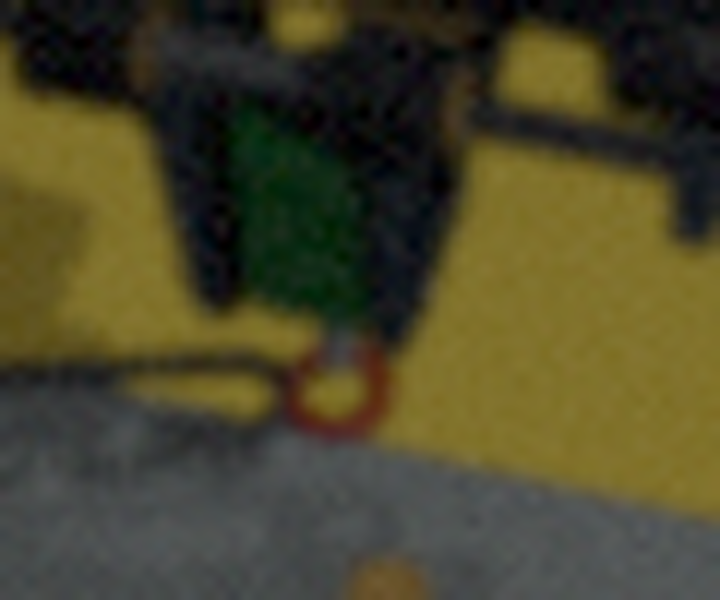

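View pics/w5.png

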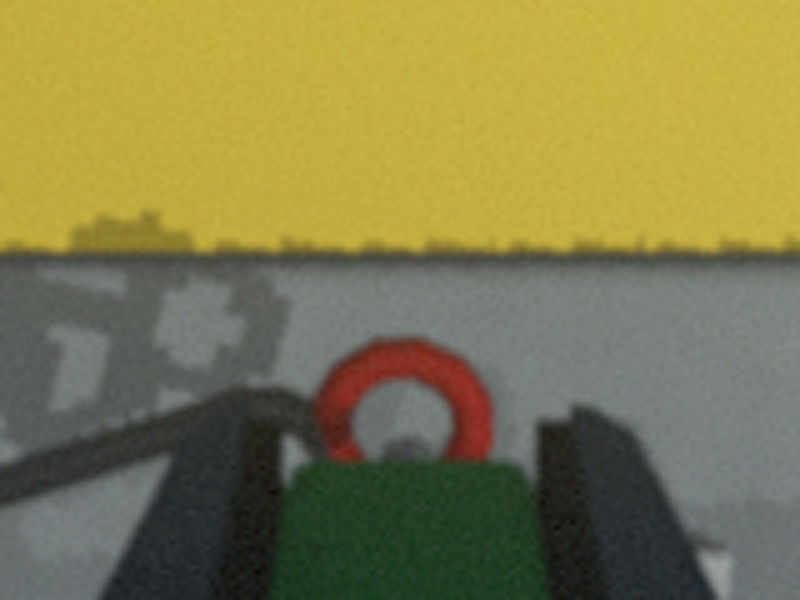

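Run:
```python
from h import *
f=cams.grab_frame("wrist");e=env.state()["ee_pos"]
for z in (44.5,38): print((proj(f,[[513.3,-128.2,z]])-[240,180])*5+2)
print(back(f,[((405-2)/5+240,(415-2)/5+180)],38))
```

```text
[[406.26993818 443.09544535]]
[[406.39164276 421.80597158]]
[[ 512.52439533 -128.59912393   38.        ]]
```

Emit:
arm_command:
  deltas:
    - [0,[-0.5,0,-5],0]
    - [0,[-0.5,0,-10],0]
    - [0,[-0.5,0,-15],0]
    - [0,[-0.5,0,-20],0]
    - [0,[-0.5,0,-24],0]
    - [0,[-0.5,0,-24],0]

```text
time_s: 8.15
ee_pos: [512.3, -128.2, 64.2]
ee_rot: [144.4, 89.9, 160.8]
force: [-0.1, 0.3, 0.0]
gripper_width: 23.7
```

Run:
```python
from h import *
s=cams.grab_frame("scene");crop(s,"s6.png",255,180,60,50,12)
f=cams.grab_frame("wrist");crop(f,"w6.png",200,180,240,160,3.3)
print(env.state()["ee_pos"],env.state()["force"])
```

```text
[ 512.82977701 -128.3382458    64.87561725] [-0.11462409  0.01324874 -0.78618363]
```

View pics/s6.png

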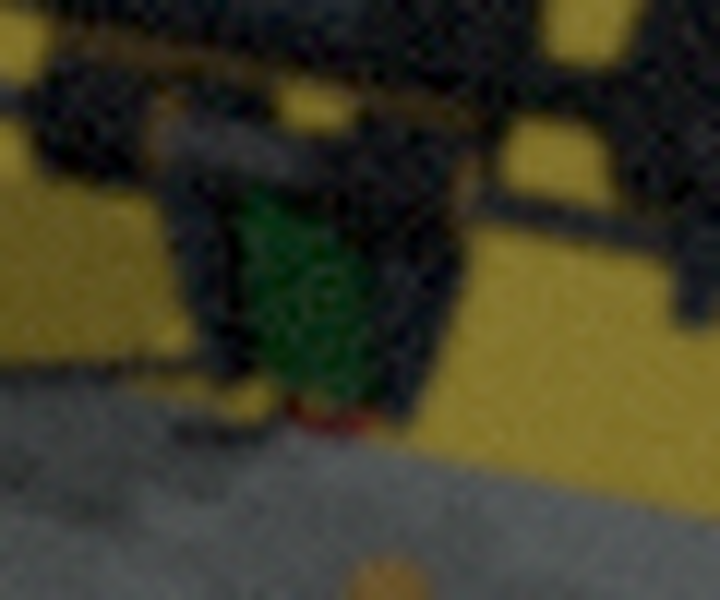

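View pics/w6.png

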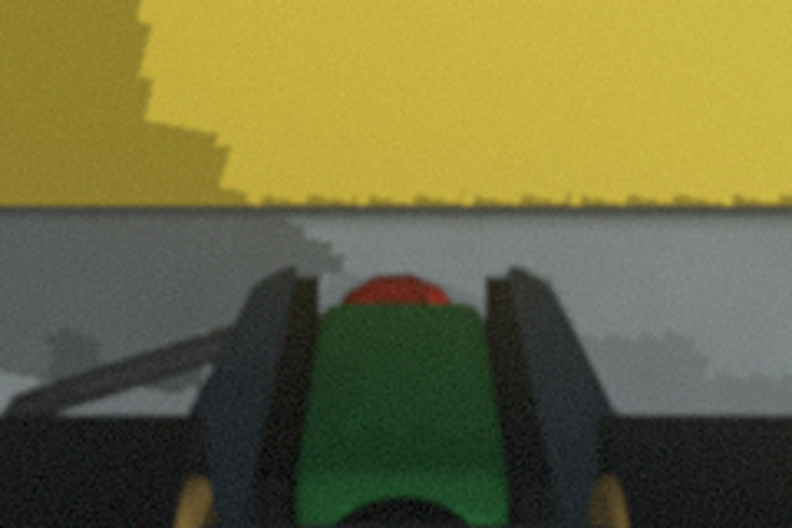

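Emit:
arm_command:
  deltas:
    - [0,[-0.5,3,0],0]
    - [0,[-1,8,0],0]
    - [0,[-1.7,14,0],0]
    - [0,[-2.5,20,0],0]
    - [0,[-3.2,26,0],0]
    - [0,[-4,32,0],0]
    - [0,[-4,32,0],0]

```text
time_s: 8.95
ee_pos: [509.4, -96.0, 65.3]
ee_rot: [-46.0, 89.9, -29.6]
force: [1.8, -5.0, -0.9]
gripper_width: 23.6
```

Run:
```python
from h import *
s=cams.grab_frame("scene");crop(s,"s7.png",210,150,120,100,6)
f=cams.grab_frame("wrist");cv2.imwrite("pics/w7.png",f["img"][:,:,::-1])
print(env.state()["ee_pos"],env.state()["force"],env.state()["torque"])
```

```text
[509.52228523 -96.5326374   65.26207468] [ 3.1127782  -4.88961583 -0.92156968] [-0.98345191 -0.56044938 -0.01421738]
```

View pics/s7.png

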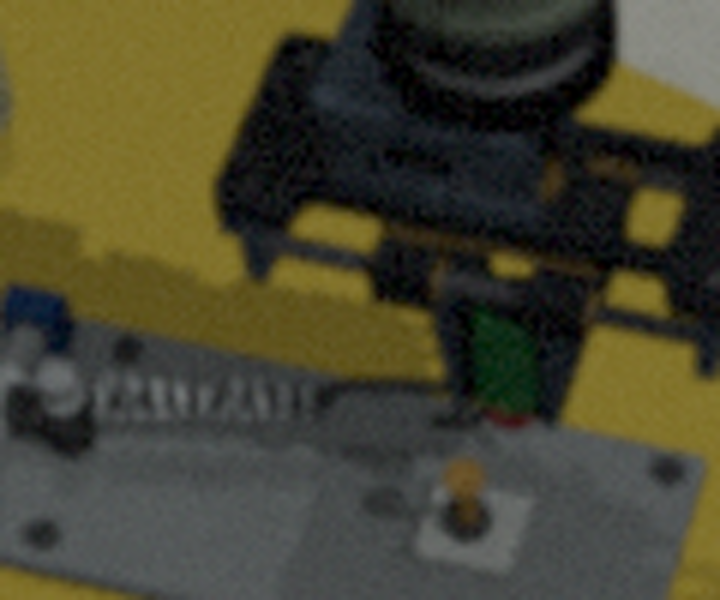

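View pics/w7.png

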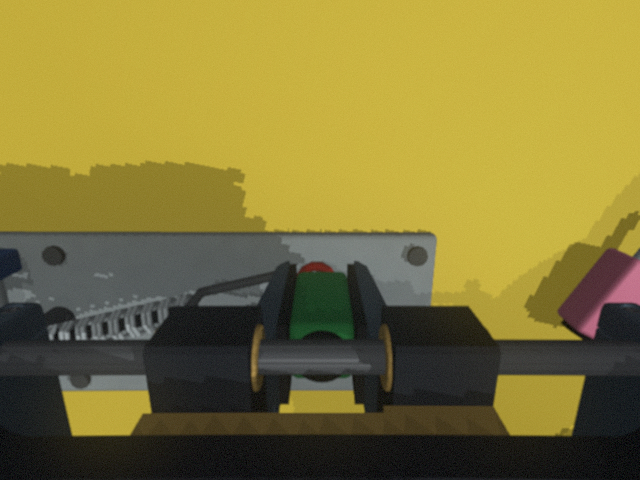

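Emit:
arm_command:
  deltas:
    - [0,[-0.6,5,0],0]
    - [0,[-1.3,11,0],0]
    - [0,[-2,17,0],0]
    - [0,[-2.8,23,0],0]
    - [0,[-3.5,29,0],0]
    - [0,[-4.2,34,0],0]
    - [0,[-4.4,35,0],0]
    - [0,[-4.4,35,0],0]
    - [0,[-4.4,35,0],0]

```text
time_s: 9.95
ee_pos: [506.4, -63.0, 65.7]
ee_rot: [-53.8, 89.7, -37.3]
force: [4.0, -8.9, -1.2]
gripper_width: 24.0
```

Run:
```python
from h import *
s=cams.grab_frame("scene");crop(s,"s8.png",210,150,120,100,6)
f=cams.grab_frame("wrist");cv2.imwrite("pics/w8.png",f["img"][:,:,::-1])
t=cams.grab_frame("top");crop(t,"t8.png",310,180,150,100,5)
print(env.state()["ee_pos"],env.state()["force"],env.state()["torque"])
```

```text
[506.39169479 -63.0754849   65.62811737] [ 4.7591797  -9.28118241 -1.10182341] [-1.84545031 -0.85027329 -0.02569607]
```

View pics/s8.png

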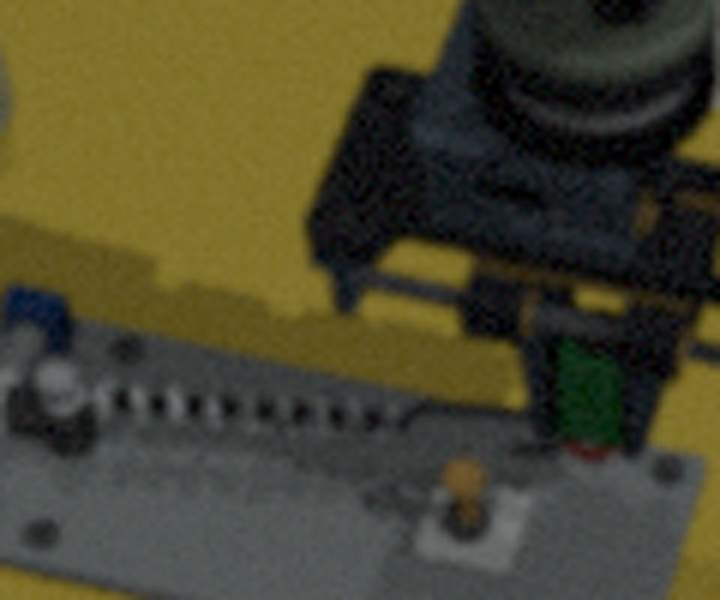

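View pics/w8.png

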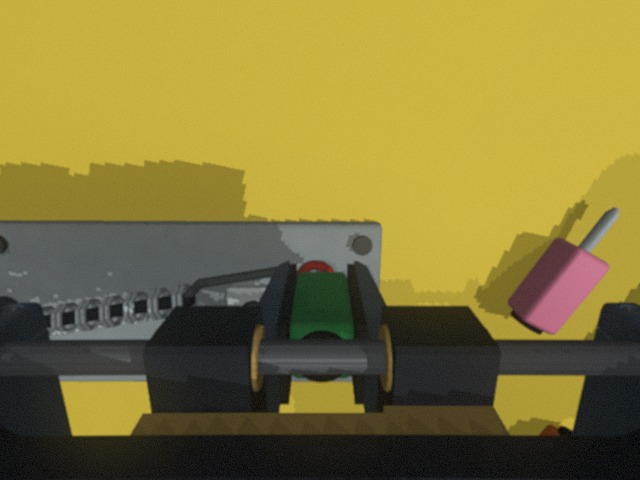

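View pics/t8.png

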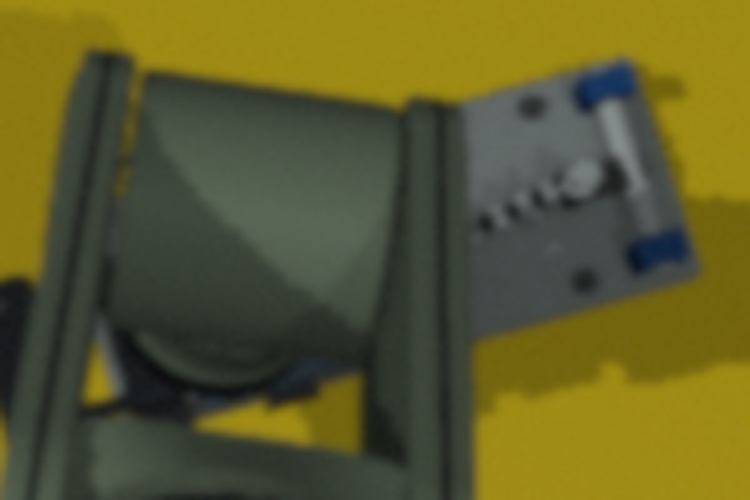

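Emit:
arm_command:
  deltas:
    - [0,[4,2,0],0]
    - [0,[8,3.9,0],0]
    - [0,[12,5.6,0],0]
    - [0,[16,7.3,0],0]
    - [0,[20,8.8,0],0]
    - [0,[24,10.2,0],0]
    - [0,[26,10.7,0],0]
    - [0,[26,10.7,0],0]
    - [0,[26,10.7,0],0]

```text
time_s: 11.0
ee_pos: [531.5, -52.6, 65.3]
ee_rot: [-75.0, 89.8, -58.5]
force: [3.8, -9.5, -0.1]
gripper_width: 24.1
```

Run:
```python
from h import *
s=cams.grab_frame("scene");crop(s,"s9.png",220,170,100,80,7)
f=cams.grab_frame("wrist");cv2.imwrite("pics/w9.png",f["img"][:,:,::-1])
for i in range(3):
  st=env.state();print(st["ee_pos"],st["force"],st["torque"]);cams.grab_frame("top")
```

```text
[531.4454955  -52.54927011  65.30453508] [ 2.60814012 -9.61408871 -1.00845305] [-1.9451637  -0.68806949  0.03427479]
[531.45296452 -52.57307133  65.33651687] [ 2.63495707 -9.00626919 -1.45863206] [-1.96671877 -0.63038969 -0.00201393]
[531.44848358 -52.58774891  65.33925196] [ 4.2889087  -9.94166926 -0.74116931] [-1.95225915 -0.64680286 -0.02950971]
```

View pics/s9.png

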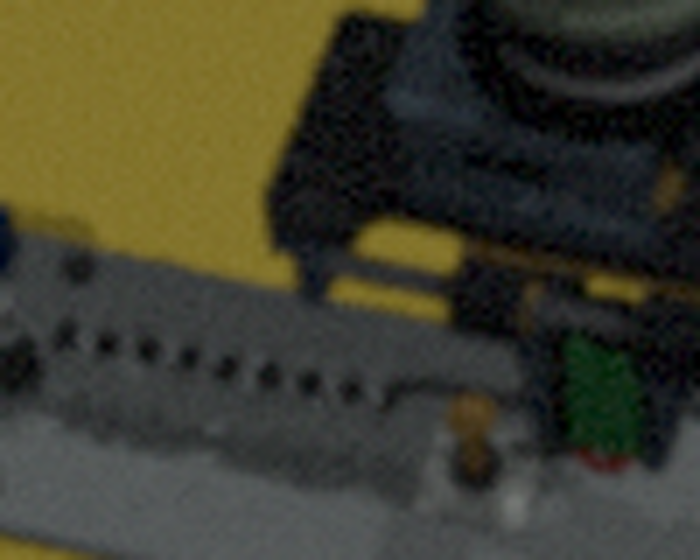

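View pics/w9.png

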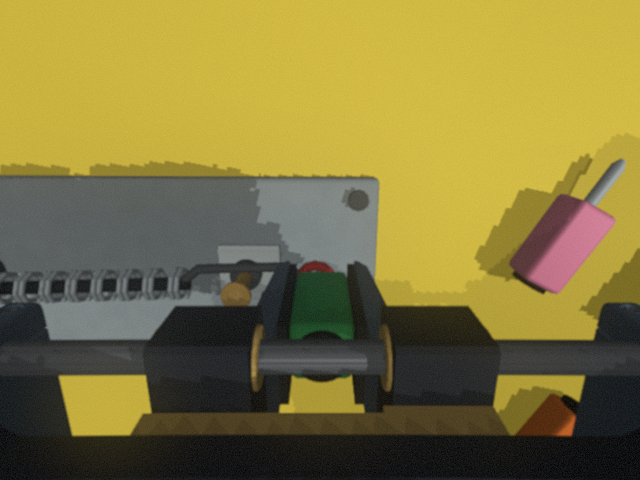

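Run:
```python
from h import *
f=cams.grab_frame("wrist");crop(f,"w9c.png",170,230,160,90,5)
print("post",back(f,[(236.5,293)],46),"shank",back(f,[(200,269),(240,267.5),(260,267)],38), "ringtop",back(f,[(317,262)],38))
c=back(f,[(378.5,178.5)],10);print("corner",c)
```

```text
post [[546.9518467 -92.8584676  46.       ]] shank [[ 543.24246129 -115.03324693   38.        ]
 [ 536.41583407  -95.15500349   38.        ]
 [ 533.14088745  -85.19307471   38.        ]] ringtop [[521.89098736 -57.41134338  38.        ]]
corner [[474.73719748 -35.88361651  10.        ]]
```

View pics/w9c.png

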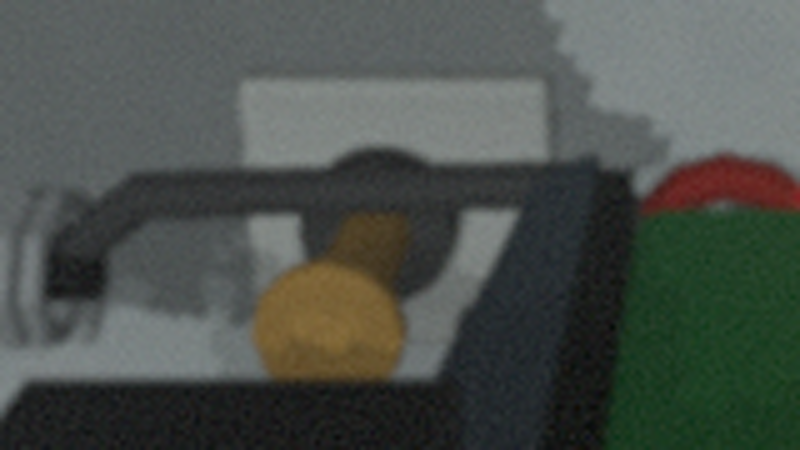

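Emit:
arm_command:
  deltas:
    - [0,[1.5,0.5,0],0]
    - [0,[3,0.9,0],0]
    - [0,[4.2,1.3,0],0]
    - [0,[4.2,1.3,0],0]
    - [0,[4.2,1.3,0],0]

```text
time_s: 11.8
ee_pos: [535.5, -51.3, 65.3]
ee_rot: [-80.3, 89.8, -63.8]
force: [3.3, -8.7, -1.2]
gripper_width: 23.9
```

Run:
```python
from h import *
f=cams.grab_frame("wrist");crop(f,"w10c.png",170,230,160,90,5)
for i in range(4):
  st=env.state();print(st["ee_pos"],st["force"],st["torque"]);cams.grab_frame("top")
```

```text
[535.43835427 -51.3164144   65.26262997] [ 2.69894269 -9.98279628 -1.02146131] [-1.96713174 -0.59840874  0.01330119]
[535.44291381 -51.30143748  65.28391731] [ 2.79724812 -9.50884298 -1.88808663] [-1.98306933 -0.5968953  -0.01427778]
[535.42105821 -51.29461614  65.281081  ] [  2.83939325 -10.35660053  -1.72681182] [-1.95363062 -0.57934403  0.01117565]
[535.42871719 -51.29845199  65.26521226] [ 2.77729044 -9.30813614 -0.73231277] [-2.01149184e+00 -5.77827575e-01 -1.48061566e-03]
```

View pics/w10c.png

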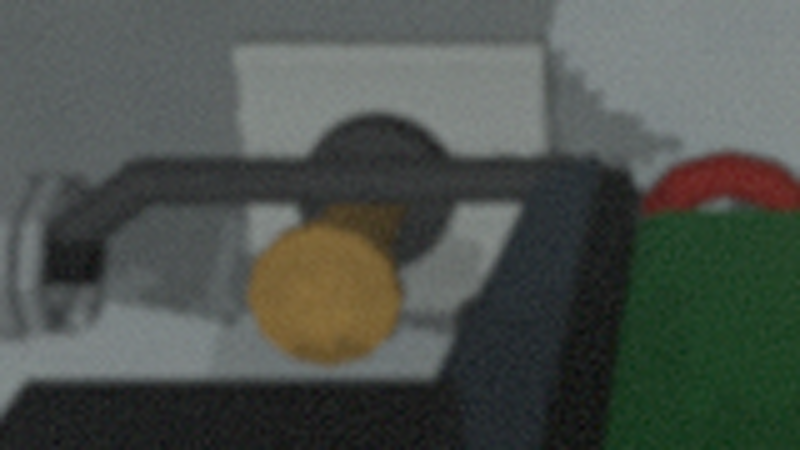

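```bash
cat > lat.py <<'E'
from h import *
def lat(f,fl,sh,o=(170,230),k=5):
    T=lambda l:(np.array(l,float)+.5)/k-.5+np.array(o)
    p=back(f,T([fl]),46)[0];s=back(f,T(sh),38)
    d=s[-1]-s[0];d/=np.linalg.norm(d);n=np.array([d[1],-d[0],0])
    print("post",p.round(1),"shank ang",np.degrees(np.arctan2(d[1],d[0])).round(1),"lateral",((p-s[0])@n).round(2),"top-edge check",s.round(1).tolist())
E
python3 - <<'E'
from lat import *
f=cams.grab_frame("wrist")
lat(f,(325,293),[(150,180),(520,180)])
lat(f,(325,293),[(150,202),(520,202)]) # inner lower edge
E
```

```text
post [548.6 -93.1  46. ] shank ang 106.7 lateral 9.13 top-edge check [[545.4, -114.3, 38.0], [534.3, -77.3, 38.0]]
post [548.6 -93.1  46. ] shank ang 106.6 lateral 6.65 top-edge check [[547.8, -113.8, 38.0], [536.7, -76.7, 38.0]]
```

Emit:
arm_command:
  deltas:
    - [0,[1,0.3,0],0]
    - [0,[2.2,0.6,0],0]
    - [0,[2.2,0.6,0],0]
    - [0,[2.2,0.6,0],0]

```text
time_s: 12.5
ee_pos: [537.5, -50.7, 65.2]
ee_rot: [-83.0, 89.8, -66.5]
force: [3.5, -10.5, -0.6]
gripper_width: 23.7
```

Run:
```python
from h import *
f=cams.grab_frame("wrist");crop(f,"w11c.png",170,230,160,90,5)
for i in range(4):
  st=env.state();print(st["ee_pos"],st["force"],st["torque"]);cams.grab_frame("top")
```

```text
[537.52425482 -50.72252956  65.23504735] [ 4.43007546 -9.98491157 -0.70708581] [-1.97490674 -0.54489555 -0.01925232]
[537.5164888  -50.72334253  65.2587027 ] [ 1.93355463 -9.4959144  -0.88807108] [-1.9839898  -0.50637097 -0.09019343]
[537.52979864 -50.72107024  65.24755344] [ 3.25372843 -9.98627374 -0.35039207] [-1.94759182 -0.53382928  0.03328154]
[537.53511232 -50.71854205  65.22461323] [ 3.0004975  -9.62631705 -0.71352272] [-1.97504207 -0.51317543 -0.01713617]
```

View pics/w11c.png

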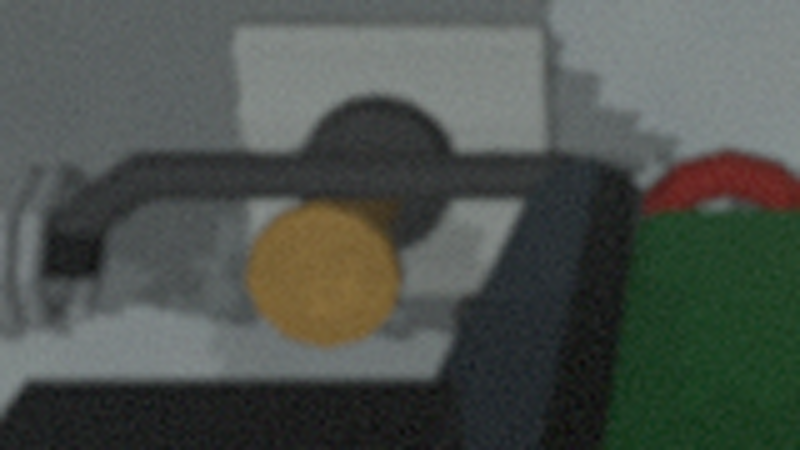

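Run:
```python
from lat import *
f=cams.grab_frame("wrist")
lat(f,(323,275),[(150,175),(520,176)])
```

```text
post [548.7 -93.2  46. ] shank ang 106.5 lateral 7.63 top-edge check [[546.9, -113.9, 38.0], [535.9, -76.8, 38.0]]
```

Emit:
arm_command:
  deltas:
    - [0,[0.6,-2,0],0]
    - [0,[1.7,-5.8,0],0]
    - [0,[2.8,-9.6,0],0]
    - [0,[3.4,-11.5,0],0]
    - [0,[3.4,-11.5,0],0]

```text
time_s: 13.3
ee_pos: [540.7, -62.0, 65.1]
ee_rot: [-87.0, 89.8, -70.6]
force: [2.4, -8.0, -0.1]
gripper_width: 24.2
```

Run:
```python
from h import *
f=cams.grab_frame("wrist");crop(f,"w12c.png",170,230,160,90,5)
for i in range(4):
  st=env.state();print(st["ee_pos"],st["force"],st["torque"]);cams.grab_frame("top")
```

```text
[540.64085177 -61.87882074  65.12239436] [ 2.19195813 -8.56759129  0.14183335] [-1.67204647 -0.46650609  0.0242027 ]
[540.60495991 -61.83208537  65.12626091] [ 1.32349851 -7.87644945 -1.77613485] [-1.61580123 -0.47344149 -0.02582665]
[540.60986424 -61.80661102  65.11814107] [ 2.34968906 -7.5841351  -0.47999683] [-1.65559323 -0.49130321 -0.03910557]
[540.57115309 -61.77870071  65.12626042] [ 2.41436138 -8.72261756 -1.30119694] [-1.62003352 -0.45891312 -0.01306248]
```

View pics/w12c.png

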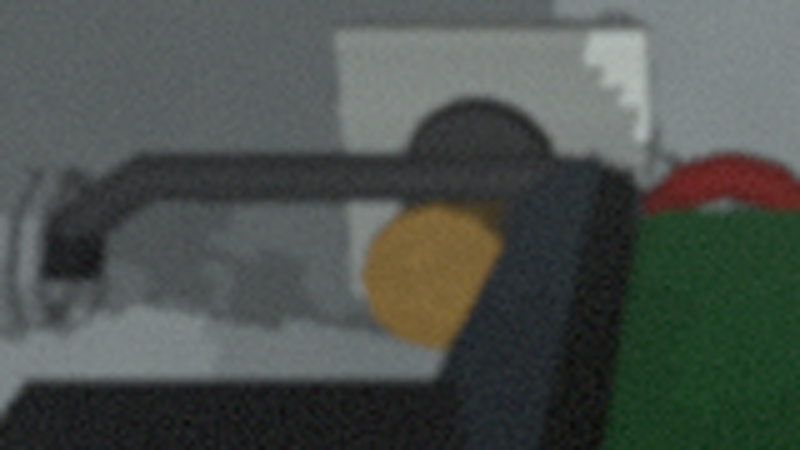

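Emit:
arm_command:
  deltas:
    - [0,[0.6,-2,0],0]
    - [0,[1.2,-4,0],0]
    - [0,[1.7,-6,0],0]
    - [0,[2.3,-8,0],0]
    - [0,[2.6,-9,0],0]
    - [0,[2.9,-10,0],0]
    - [0,[2.9,-10,0],0]

```text
time_s: 14.25
ee_pos: [543.3, -71.4, 65.0]
ee_rot: [-97.7, 89.9, -81.3]
force: [2.4, -7.1, -1.3]
gripper_width: 23.5
```

Run:
```python
from h import *
f=cams.grab_frame("wrist");crop(f,"w13c.png",170,230,160,90,5)
for i in range(4):
  st=env.state();print(st["ee_pos"],st["force"],st["torque"]);cams.grab_frame("top")
```

```text
[543.24169141 -71.3588717   65.04066653] [ 2.29417419 -6.09888458 -0.4670985 ] [-1.35398919 -0.39966033 -0.02493103]
[543.24181264 -71.34191375  65.04213888] [ 1.57376482 -6.90164856 -0.46634536] [-1.3202717  -0.40274986  0.0164006 ]
[543.23992488 -71.31655874  65.03972907] [ 1.76337214 -6.96097763 -1.30296363] [-1.35163654 -0.41920347 -0.0210763 ]
[543.24576538 -71.30571007  65.02507539] [ 2.95161302 -6.23365347 -0.46490212] [-1.30459463 -0.39840003 -0.01858556]
```

View pics/w13c.png

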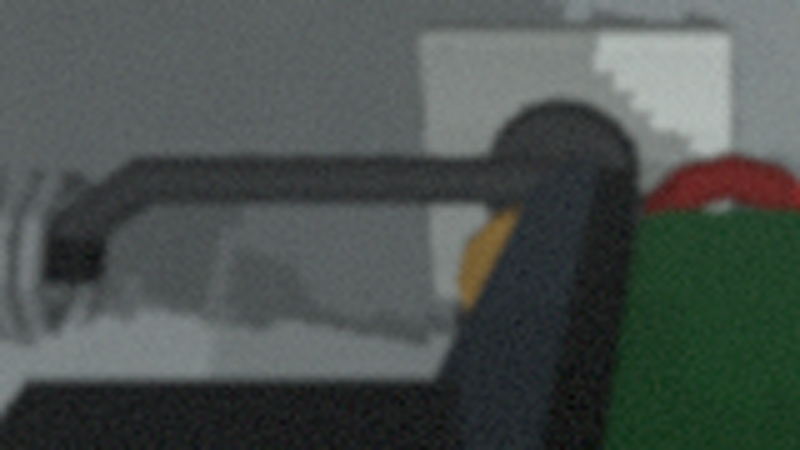

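Emit:
arm_command:
  deltas:
    - [0,[0.3,-1,0],0]
    - [0,[0.6,-2,0],0]
    - [0,[0.8,-3,0],0]
    - [0,[0.8,-3,0],0]

```text
time_s: 14.9
ee_pos: [544.0, -74.3, 65.0]
ee_rot: [-101.7, 89.9, -85.3]
force: [2.0, -4.6, -1.2]
gripper_width: 23.8
```

Run:
```python
from h import *
for i in range(5):
  st=env.state();print(st["ee_pos"],st["force"],st["torque"]);cams.grab_frame("top")
```

```text
[543.99928202 -74.28833777  65.01184109] [ 1.99959482 -4.57550267 -1.24344366] [-1.23367398 -0.33592412  0.0229229 ]
[543.95001204 -74.2389706   64.99795944] [ 2.63987262 -5.84724833 -0.88032505] [-1.23142827 -0.35191974 -0.06204762]
[543.95336971 -74.19707796  65.01279905] [ 2.20390625 -6.71189616 -0.27310076] [-1.25020235 -0.37894072  0.04250775]
[543.97471513 -74.17828011  65.03182058] [ 2.10923534 -6.82635732 -1.00475996] [-1.23880069 -0.42334384 -0.03386586]
[543.93798238 -74.17956296  64.99234438] [ 1.65565314 -6.83941589 -0.58968319] [-1.24931716 -0.39105838 -0.03264049]
```

Emit:
arm_command:
  deltas:
    - [0,[0.3,-1,0],0]
    - [0,[0.6,-2,0],0]
    - [0,[0.8,-3,0],0]
    - [0,[0.8,-3,0],0]
    - [0,[0.8,-3,0],0]

```text
time_s: 15.65
ee_pos: [544.3, -76.1, 64.9]
ee_rot: [153.5, 89.9, 169.9]
force: [-0.0, -3.0, 0.0]
gripper_width: 24.1
```

Run:
```python
from h import *
for i in range(5):
  st=env.state();print(st["ee_pos"],st["force"],st["torque"]);cams.grab_frame("top")
f=cams.grab_frame("wrist");crop(f,"w14c.png",170,210,220,120,3.6)
s=cams.grab_frame("scene");crop(s,"s14.png",230,170,100,80,7)
```

```text
[544.30295343 -76.14681777  64.86914975] [-0.01418985 -3.03513983  0.03273237] [-0.64370275 -0.16327814 -0.02047446]
[544.29336956 -76.13171779  64.82952887] [ 0.73370476 -3.55385596 -0.65743475] [-0.64149597 -0.13836356 -0.05039371]
[544.33484448 -76.13601511  64.85637779] [ 1.37257174 -3.62880573 -1.30700486] [-0.58950176 -0.08747288 -0.00433886]
[544.35558497 -76.12903259  64.85072134] [ 0.17533738 -3.21664041 -0.45360984] [-0.68556919 -0.02258738  0.02601214]
[544.39276353 -76.12859725  64.85338323] [ 0.40796549 -3.0319315  -0.43379206] [-0.63939014 -0.07375544 -0.00792395]
```

View pics/w14c.png

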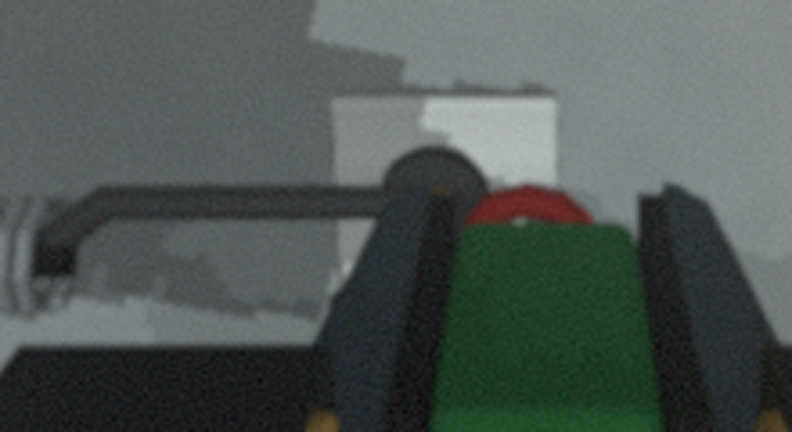

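View pics/s14.png

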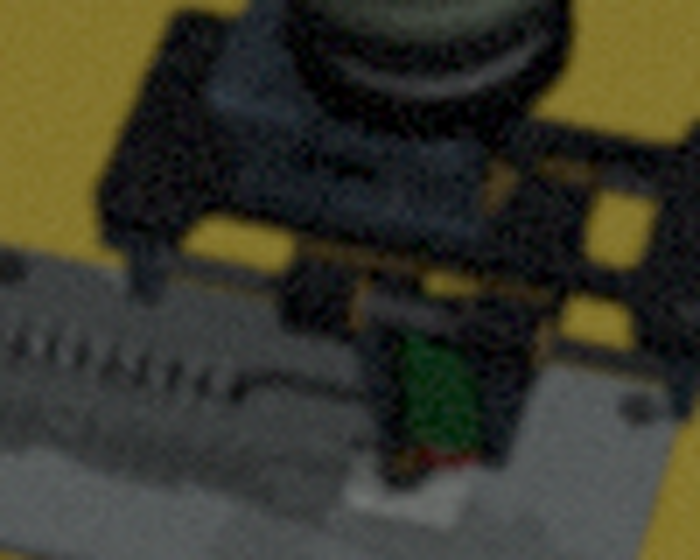

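Emit:
arm_command:
  deltas:
    - [0,[0.3,-1,0],0]
    - [0,[0.6,-2,0],0]
    - [0,[0.8,-3,0],0]
    - [0,[0.9,-3.3,0],0]
    - [0,[0.9,-3.3,0],0]

```text
time_s: 16.5
ee_pos: [545.5, -79.4, 64.9]
ee_rot: [109.3, 90.0, 125.7]
force: [-0.3, 0.5, -0.8]
gripper_width: 23.5
```

Run:
```python
from h import *
for i in range(5):
  st=env.state();print(st["ee_pos"],st["force"],st["torque"]);cams.grab_frame("top")
f=cams.grab_frame("wrist");crop(f,"w15c.png",170,210,220,120,3.6)
```

```text
[545.51820916 -79.38098809  64.89834462] [-0.32596047  0.45693885 -0.80437556] [ 0.07693948  0.03912987 -0.03369247]
[545.55066335 -79.36816309  64.90932382] [-1.07548771  0.19126561 -1.61720447] [ 0.05630651  0.03954979 -0.01094012]
[545.5640971  -79.40298489  64.94077352] [-0.48475701  0.18098127 -0.88797535] [ 0.06324144  0.06455651 -0.00066809]
[545.58308877 -79.42375764  64.96220734] [ 0.07431755  0.21432771 -0.29059976] [ 0.02587784 -0.02590423  0.00450613]
[545.57595066 -79.43818089  64.9431216 ] [-0.30408865 -0.58798559 -0.41422729] [0.06323163 0.02435641 0.0069505 ]
```

View pics/w15c.png

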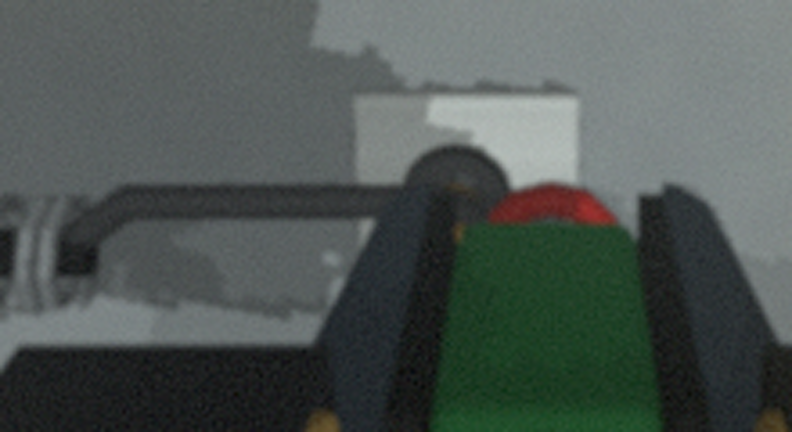

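Emit:
arm_command:
  deltas:
    - [0,[0,0,2],0]
    - [0,[0,0,5],0]
    - [0,[0,0,8],0]
    - [0,[0,0,8],0]

```text
time_s: 17.2
ee_pos: [546.0, -79.6, 73.6]
ee_rot: [-22.7, 89.9, -6.3]
force: [0.0, 0.1, -1.1]
gripper_width: 23.5
```

Run:
```python
from h import *
for i in range(3):
  st=env.state();print(st["ee_pos"],st["force"],st["torque"]);cams.grab_frame("top")
```

```text
[546.0291676  -79.59970817  73.62169829] [ 0.044852    0.07085755 -1.14201852] [0.03308238 0.02035777 0.03364753]
[545.87765525 -79.56027184  73.37903898] [ 0.01909482 -0.18928357 -0.79331414] [ 0.00788304  0.07079276 -0.01663837]
[545.68160288 -79.54143819  73.16089618] [-0.25367061  0.17344282 -0.73965734] [-0.03309229  0.04249345  0.05213354]
```

No drag in the wrist force, so I lift further and look.

Emit:
arm_command:
  deltas:
    - [0,[0,0,5],0]
    - [0,[0,0,10],0]
    - [0,[0,0,18],0]
    - [0,[0,0,30],0]
    - [0,[0,0,50],0]
    - [0,[0,0,75],0]
    - [0,[0,0,92],0]
    - [0,[0,0,92],0]

```text
time_s: 18.15
ee_pos: [547.5, -79.8, 168.5]
ee_rot: [-25.4, 89.6, -9.0]
force: [0.9, -0.2, -0.6]
gripper_width: 23.8
```

Run:
```python
from h import *
f=cams.grab_frame("wrist");crop(f,"w16c.png",100,190,320,160,2.5)
s=cams.grab_frame("scene");crop(s,"s16.png",200,150,120,100,6)
print(env.state()["ee_pos"])
```

```text
[545.53199805 -79.49350857 165.3530459 ]
```

View pics/w16c.png

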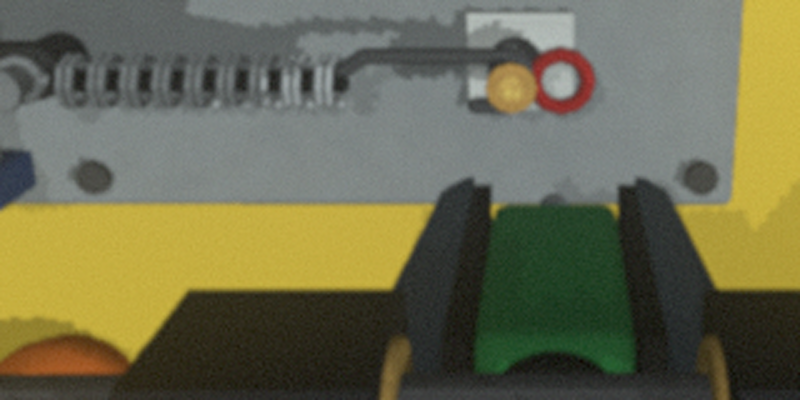

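View pics/s16.png

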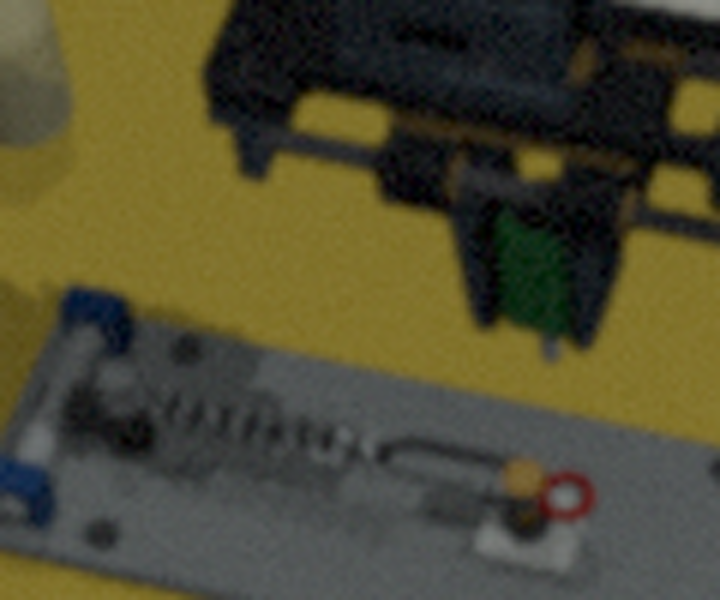

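Emit:
arm_command:
  deltas:
    - [0,[-3,15,0],-0.05]
    - [0,[-10,48,0],-0.17]
    - [0,[-19,88,0],-0.29]
    - [0,[-28,128,0],-0.41]
    - [0,[-37,168,0],-0.53]
    - [0,[-46,208,0],-0.63]
    - [0,[-54,245,0],-0.7]
    - [0,[-60,273,0],-0.72]
    - [0,[-63,287,-10],-0.72]
    - [0,[-63.3,290.2,-25],-0.72]
    - [0,[-63.3,290.2,-40],-0.72]
    - [0,[-63.3,290.2,-50],-0.72]
    - [0,[-63.3,290.2,-50],-0.72]
    - [0,[-63.3,290.2,-50],-0.72]

```text
time_s: 19.65
ee_pos: [482.4, 210.2, 114.6]
ee_rot: [-127.6, 90.0, -152.5]
force: [0.3, -0.5, 0.3]
gripper_width: 23.7
```

Run:
```python
from h import *
f=cams.grab_frame("wrist");crop(f,"w17c.png",220,190,200,150,4)
s=cams.grab_frame("scene");crop(s,"s17.png",385,200,90,90,6.6)
print(env.state()["ee_pos"])
for z in (72,40): print((proj(s,[[482.3,210.7,z]])-[385,200])*6.6,(proj(f,[[482.3,210.7,z]])-[220,190])*4)
```

```text
[482.86586687 210.50490436 115.47336657]
[[332.79146717 421.26604487]] [[407.55158192 316.5353287 ]]
[[311.27772925 472.17763611]] [[407.553259   239.83409144]]
```

View pics/w17c.png

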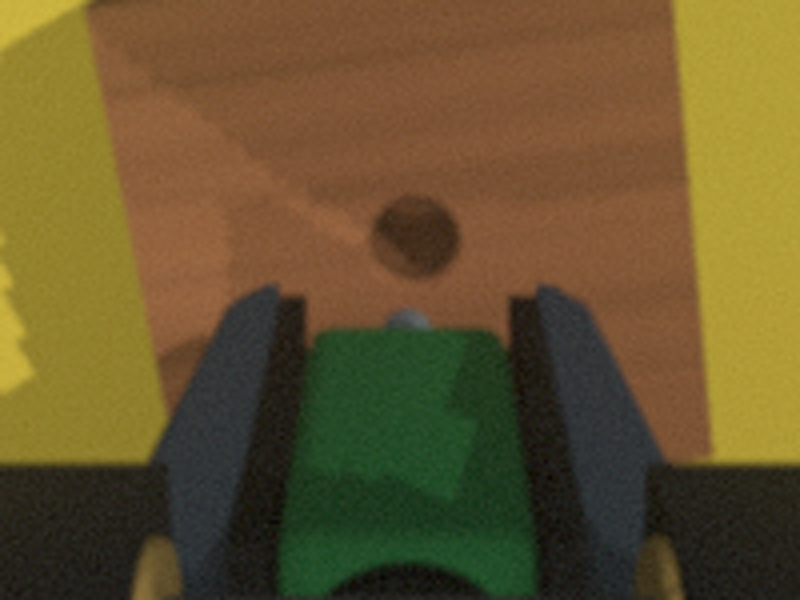

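View pics/s17.png

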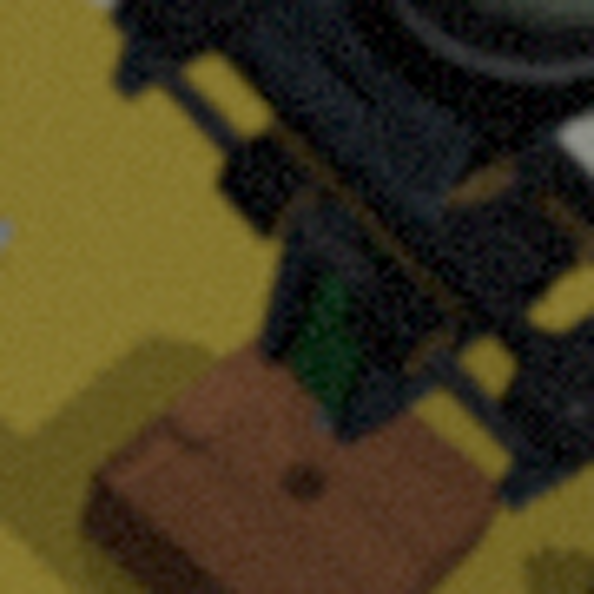

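Emit:
arm_command:
  deltas:
    - [0,[0.1,1.3,-10],0]
    - [0,[0.1,1.3,-20],0]
    - [0,[0.1,1.3,-28],0]
    - [0,[0.1,1.3,-36],0]
    - [0,[0.1,1.3,-44],0]
    - [0,[0.1,1.3,-52],0]
    - [0,[0.1,1.3,-57],0]
    - [0,[0.1,1.3,-59.5],0]
    - [0,[0.1,1.3,-60],0]
    - [0,[0.1,1.3,-60],0]

```text
time_s: 20.75
ee_pos: [482.6, 212.1, 55.1]
ee_rot: [53.8, 90.0, 28.9]
force: [0.4, -0.1, -1.2]
gripper_width: 23.8
```

Run:
```python
from h import *
f=cams.grab_frame("wrist");crop(f,"w18c.png",200,190,240,180,3.3)
print(env.state()["ee_pos"],env.state()["force"],env.state()["torque"])
```

```text
[482.61706552 212.07320209  55.14929384] [-0.31808897 -0.79393242 -0.66838067] [-0.04040115  0.04184338  0.02435664]
```

View pics/w18c.png

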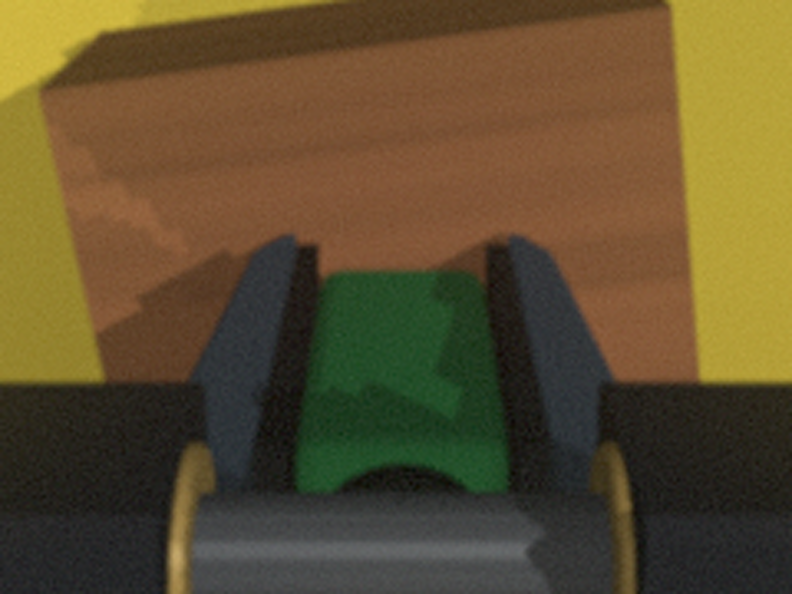

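Emit:
arm_command:
  deltas:
    - [0,[0,0,-0.7],0]
    - [0,[0,0,-0.7],0]
    - [0.3,[0,0,-0.7],0]
    - [0.35,[0,0,-0.7],0]
    - [0.5,[0,0,-0.7],0]
    - [1,[0,0,0],0]
    - [1,[0,0,0],0]
    - [1,[0,0,0],0]
    - [1,[0,0,0],0]
    - [1,[0,0,0],0]

```text
time_s: 21.8
ee_pos: [482.4, 212.0, 55.0]
ee_rot: [96.5, 90.0, 71.6]
force: [-0.3, -0.1, -0.4]
gripper_width: 76.8
```

Run:
```python
from h import *
f=cams.grab_frame("wrist");crop(f,"w19c.png",200,190,240,180,3.3)
print(env.state()["ee_pos"],env.state()["force"],env.state()["gripper_width"])
```

```text
[482.42803788 211.96699087  54.97240693] [ 0.17054827  0.37034135 -0.61130388] 81.13735020757846
```

View pics/w19c.png

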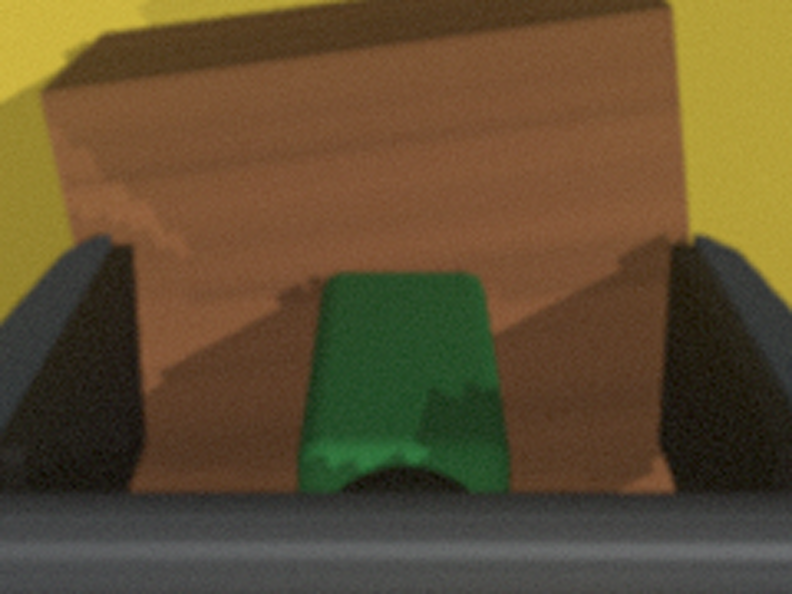

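Released and upright. I raise straight up and then check everything.

Emit:
arm_command:
  deltas:
    - [1,[0,0,5],0]
    - [1,[0,0,20],0]
    - [1,[0,0,50],0]
    - [1,[0,0,90],0]
    - [1,[0,0,135],0]
    - [1,[0,0,170],0]
    - [1,[-40,20,180],0]
    - [1,[-80,50,180],0]
    - [1,[-120,90,180],0]
    - [1,[-130,110,180],0]
    - [1,[-130,110,180],0]
    - [1,[-130,110,180],0]

```text
time_s: 23.05
ee_pos: [352.2, 322.1, 235.3]
ee_rot: [9.2, 90.0, -15.5]
force: [1.2, -0.5, -0.3]
gripper_width: 91.2
```

Run:
```python
from h import *
s=cams.grab_frame("scene");cv2.imwrite("pics/s20.png",s["img"][:,:,::-1]);crop(s,"s20c.png",390,235,80,80,8)
t=cams.grab_frame("top");crop(t,"t20.png",310,180,150,100,5);cv2.imwrite("pics/t20f.png",t["img"][:,:,::-1])
print(env.state()["time_s"],env.state()["force"])
for n in ["oil_bottle","thread_spool","pin_pot","scissors"]:
    for nm,f in(("top",t),("scene",s)):
        d=cams.silhouettes(f,n); print(n,nm,[(round(x["conf"],2),np.round(x["centre"],1)) for x in d[:1]])
```

```text
23.15 [ 0.25161393 -0.13334696 -0.08143475]
oil_bottle top [(0.87, array([485.4, 261.8]))]
oil_bottle scene [(0.76, array([198.6, 159.4]))]
thread_spool top [(0.89, array([283.7, 159.5]))]
thread_spool scene [(0.61, array([316.8, 344.6]))]
pin_pot top [(0.77, array([411.8, 163.5]))]
pin_pot scene [(0.65, array([192.4, 275.3]))]
scissors top [(0.69, array([216.6, 262. ]))]
scissors scene [(0.57, array([437.4, 387.4]))]
```

View pics/s20c.png

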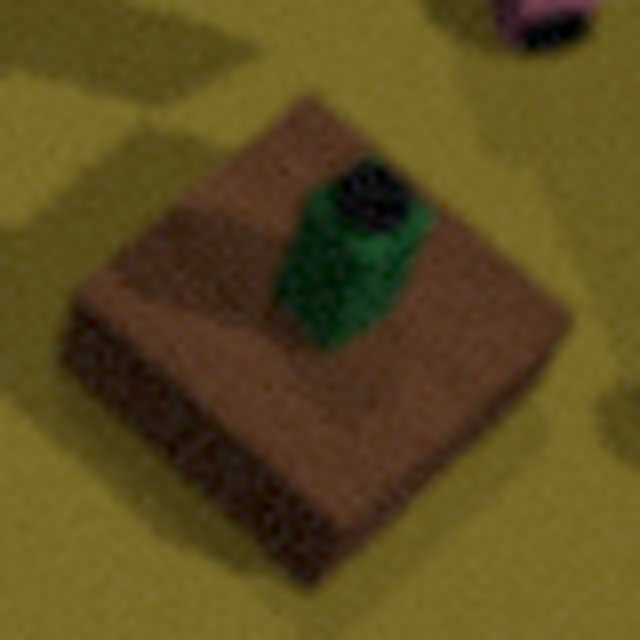

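View pics/t20.png

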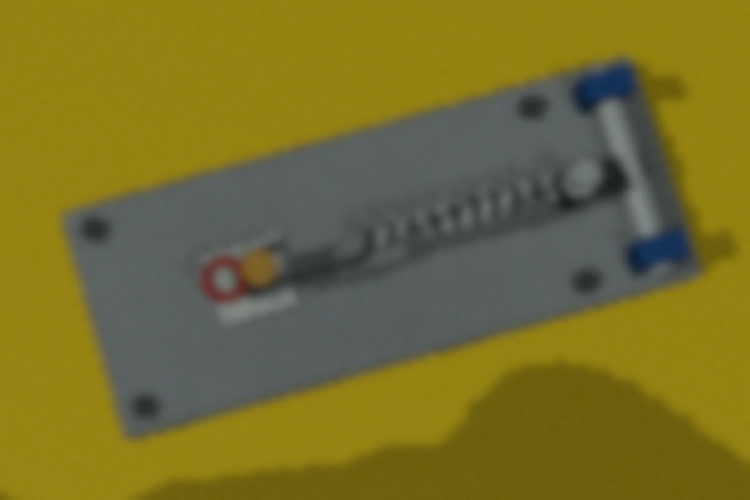

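View pics/t20f.png

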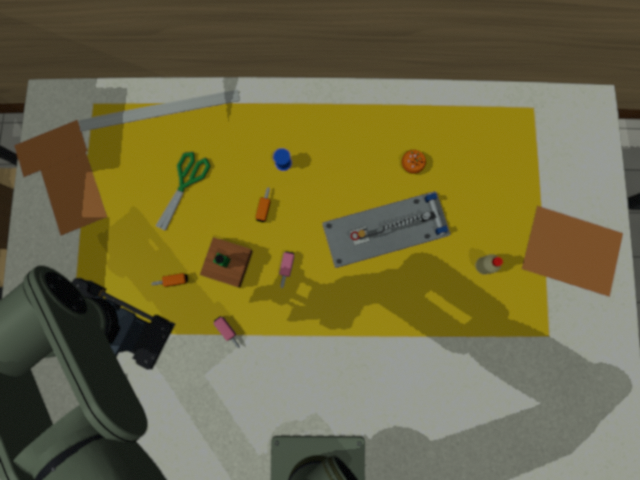

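The pictures show the hook on the post (flange at about px (361,234), red ring just beyond it) and the puller upright and fully down in its stand at (222,260). The bystanders look unmoved. I hand the job in.

Run:
```python
from workcell import env
print(env.job_done())
```

```text
the job is handed in; nothing more can be done
None
```

The spring is fitted and the puller is back in its stand. I handed the job in at about 23 s of the 72 s allowed; `env.job_done()` reports no verdict.

- **Stretch:** I took the green puller from its stand and put its pin into the red ring. I pulled the hook seat out to about 177 mm from the pivot, with about 10 N measured. That distance comes from the arm's position, and the pull agrees with the spring's given stiffness.
- **Seating:** I swung the hook round the post, guided by the wrist camera, and eased it back in small steps. The force on the tool dropped from about 7 N to zero, so the post took the pull, and the pin lifted out without drag.
- **Final pictures:** The hook is on the post with the spring stretched. The puller stands upright and fully down at its starting place, released, and the arm is clear.
- **Bystanders:** All four look unmoved. The last network check put the bottle 4 to 5 px off in the top view, which I read as detector scatter because the picture shows it in the same place. In the top view it marked the stand instead of the scissors, but the picture and the scene camera show the scissors where they were.
- **Disagreements along the way:**
  - The fixed cameras differed by about 4 mm, so I aligned by the wrist camera and by differences within one picture.
  - The hook seated 2 to 3 mm nearer the pivot than I had estimated from the pictures, which is still inside the allowed range.

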